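# Shift the sample carriers in the furnace loading tray

### The arm

A 6-joint arm with a two-finger parallel gripper is mounted at the origin on the work surface. World frame = base frame: x ahead of the robot, y to its left, z up, the work surface at z = 0. Lengths are in m, angles in rad, forces in N, time in s.
With the tool pointing down it reaches from about 0.3 to 0.875 m from the base axis. Payload 6.4 kg.
Tool frame: the origin (TCP) lies on the centre line of the jaws, within the pads' length; the fingertips stand 14 mm ahead of it and the grasp point (between the pads) lies 5 mm behind it (manip.tcp_to_tips is the distance from the TCP to the fingertips, in m); z points along the fingers, y is the direction in which the jaws open and shut (so a half turn about z gives the same grasp; the last joint's range is limited). The gripper opens to 88 mm and grips with 3 to 60 N. Pads are 18 mm wide; open, the fingers measure 123 mm over their backs; the gripper's body (75 mm by 187 mm) begins 45 mm behind the grasp point.
Start: joints at [-1.412, 0.181, 1.607, -0, 1.354, -0.206], TCP at [0.205, -0.537, 0.218] pointing down, gripper open.
Joint ranges: [-2.99, 2.99], [-0.89, 2.07], [0.3, 2.58], [-1.14, 4.28], [0, 2.63], [-3.12, 3.12]. Speed limits (rad/s): [2.57, 2.57, 3.01, 3.14, 3.14, 3.14].

### API

Orientations are given as a unit quaternion [x, y, z, w].
In Python, from rig import manip gives the robot as it stands.
- The arm moves only by the shell command python3 -m crank 'ROWS' [FORCE]. ROWS is JSON, a list of rows, each a list of 3 entries, a list of its own where there are three numbers: the shift along the tool's x, y, z in cm, then the turn, a rotation vector about the tool's x, y, z in degrees, then the finger opening in cm, from 0 to 8.81. A call has exactly 8 rows; each row is the pose to reach, as a shift and turn from the pose commanded when the call began, along the tool's axes at that moment; what a row does not reach only later rows make up. A row lasts 1/10 s, in which the tool goes at most 50 mm and 8.59 degrees, less where a joint would pass 70% of its speed; a pose out of reach is approached as far as the arm can. A call with a gripper value outside its range is refused whole. The fingers move at their own pace and stop on an object; FORCE is the grip in N (left out, the last holds). Time passes only in rows, so rows that repeat a pose let the fingers close, or fill a call up. It gives the time, the measured TCP pose, the force and the opening at its end, in the units of the state.
- manip.get_state(): the state, without advancing time (a new reading comes with each control period).
- manip.snapshot(name): name is "side" or "top"; returns a dict with "image" (400x640x3 uint8, red, green, blue), "mtx" (3x3 intrinsics, pixels), "position" and "attitude" of the camera in the world. Camera axes: x right, y up, looking along -z (the intrinsics and any distortion apply to the point x, -y, -z); pixel columns grow to the right and rows downward; lengths in m; the calibration is good to about 2 mm. A picture is of the moment at which its call begins. There is no depth.
- manip.job_done(): hands the job in, once; it reports no verdict.
The state is a dict: "time_s": time; "qpos": joint angles; "joint_vel": joint speeds; "effort": joint torques, N m; "eef_pos": TCP position; "ee_rot": TCP orientation; "wrist_force": force on the tool from outside, world axes, zero at the start; "moment": the same for the moment, N m; "width": opening from 0.0 (shut) to 1.0 (fully open).
Only numpy, scipy, OpenCV 4.12 (cv2) and the standard library are available. Lean on these libraries where they do the work, as an engineer would, in place of code of your own. Each camera call takes 0.05 s, during which the arm holds its last target.

### The job

Bring the carrier with the four round pellets to the loading place of the tray (the corner with the trough), by sliding the carriers one at a time into the empty place, never lifting them: first the carrier with the two strips into the empty corner, then the bare carrier out of the loading place into the place this frees, then the pellet carrier into the loading place. Press each one home against the wall at the end of its slide until you feel it bear on the wall, but gently, for the ceramic chips under a hard push, then let go of it. Leave everything else on the table as it is.

Things in the scene. Friction and masses are not known exactly. Their poses are not given: they have to be found in the camera images.
- tray: Low square aluminium tray fixed on the table, open on top, floor 6 mm above the table, four places (2 x 2, no dividers). Origin: middle of the tray, table level; x, y along its walls, z up. The +x and -y walls face inwards 61.5 mm from the origin. The -x and +y walls are adjustable fences, clamped 61.5 to 73.5 mm from it, anew each time and not measured: feel for them.
- loading_place (a point): The loading place, at the tray's +x, -y corner: the point on the tray's floor over which a carrier touching both walls is centred. Outside its -y wall (a dark steel gate, closed and fixed) a trough 130 mm long leads away. The bare carrier starts here; pellet and strip carriers start at the corners +x, +y and -x, -y, either way round; the corner -x, +y is empty. Axes as the tray.
- rim: The fixed walls of the tray. All walls, fences and gate too, are rigid, 8 mm thick, top 23 mm above the table, 3 mm lower than the top of a carrier. Origin and axes as the tray. Ceramic pressed on a wall or on another carrier with more than 20 N chips; a push of 5 to 10 N is plenty. Carriers slide easily (friction about 0.2).
- pellet_mid (a point): White alumina carrier, 60 x 60 x 20 mm, about 0.3 kg. Four dark round pellets, 17 mm across, lie near the corners of its top. An upright round steel post, 12 mm across and 28 mm tall, stands in the middle of its top to hold it by. The point is the middle of the block, 10 mm above its underside and 10 mm below its top face, on the axis of the post; x and y along its sides, z up.
- strip_mid (a point): White alumina carrier, 60 x 60 x 20 mm, about 0.3 kg. Two dark strips, 10 x 46 mm, lie along opposite sides of its top. An upright round steel post, 12 mm across and 28 mm tall, stands in the middle of its top to hold it by. The point is the middle of the block, 10 mm above its underside and 10 mm below its top face, on the axis of the post; x and y along its sides, z up.
- bare_mid (a point): White alumina carrier, 60 x 60 x 20 mm, about 0.3 kg. Its top is bare apart from the post. An upright round steel post, 12 mm across and 28 mm tall, stands in the middle of its top to hold it by. The point is the middle of the block, 10 mm above its underside and 10 mm below its top face, on the axis of the post; x and y along its sides, z up.
There are look-alikes about, which are no part of the job. Leave any red look-alike of the part that bears bare_mid alone. Leave any brown look-alike of the part that bears pellet_mid alone.

How it is judged:
On the way, in this order (a step that is already met when the one before it is completed fails the run):
1. the strip carrier has been slid into the empty corner (-x, +y), within 2 mm of the wall at the end of its slide, and bears on that wall with more than 3 N ((((x of pellet_mid in the frame of tray above 0.02 m and y of pellet_mid in the frame of tray above 0.02 m) and (y of strip_mid in the frame of fence_y above 0.0295 m and x of strip_mid in the frame of tray below -0.024 m) and contact force between strip and fence_y above 3 N) or ((x of pellet_mid in the frame of tray below -0.02 m and y of pellet_mid in the frame of tray below -0.02 m) and (x of strip_mid in the frame of fence_x below -0.0295 m and y of strip_mid in the frame of tray above 0.024 m) and contact force between strip and fence_x above 3 N))), for 0.2 s.
2. the bare carrier has been slid into the place so freed, within 2 mm of the wall at the end of its slide, and bears on that wall with more than 3 N ((((x of pellet_mid in the frame of tray above 0.02 m and y of pellet_mid in the frame of tray above 0.02 m) and (x of bare_mid in the frame of fence_x below -0.0295 m and y of bare_mid in the frame of tray below -0.024 m) and contact force between bare and fence_x above 3 N) or ((x of pellet_mid in the frame of tray below -0.02 m and y of pellet_mid in the frame of tray below -0.02 m) and (y of bare_mid in the frame of fence_y above 0.0295 m and x of bare_mid in the frame of tray above 0.024 m) and contact force between bare and fence_y above 3 N))), for 0.2 s.
3. the pellet carrier has been slid into the loading place, within 2 mm of the wall at the end of its slide, and bears on that wall with more than 3 N ((((x of bare_mid in the frame of fence_x below -0.0295 m and y of bare_mid in the frame of tray below -0.024 m) and (y of pellet_mid in the frame of tray below -0.0295 m and x of pellet_mid in the frame of tray above 0.024 m)) or ((y of bare_mid in the frame of fence_y above 0.0295 m and x of bare_mid in the frame of tray above 0.024 m) and (x of pellet_mid in the frame of tray above 0.0295 m and y of pellet_mid in the frame of tray below -0.024 m))) and contact force between pellet and rim above 3 N), for 0.2 s.
At the end, for the whole second after the job is handed in: Pellet carrier in the loading place (+x, -y), strip carrier at -x, +y, bare carrier in the corner where the strip carrier started; each within 2 mm of touching the wall at the end of its slide and its middle over 24 mm from the tray middle line sideways, released, at rest ((((y of strip_mid in the frame of fence_y above 0.0295 m and x of strip_mid in the frame of tray below -0.024 m) and (x of bare_mid in the frame of fence_x below -0.0295 m and y of bare_mid in the frame of tray below -0.024 m) and (y of pellet_mid in the frame of tray below -0.0295 m and x of pellet_mid in the frame of tray above 0.024 m)) or ((x of strip_mid in the frame of fence_x below -0.0295 m and y of strip_mid in the frame of tray above 0.024 m) and (y of bare_mid in the frame of fence_y above 0.0295 m and x of bare_mid in the frame of tray above 0.024 m) and (x of pellet_mid in the frame of tray above 0.0295 m and y of pellet_mid in the frame of tray below -0.024 m))) and linear speed of each of pellet, strip, bare below 0.01 m/s).
It fails at once if a carrier is lifted more than 6 mm off the tray's floor or tipped by more than 0.2 rad (11 degrees) (z of any of pellet_mid, strip_mid, bare_mid in the frame of tray above 0.022 m or angle between any of pellet_mid, strip_mid, bare_mid's own z axis and vertical above 0.2 rad).
It fails at once if a carrier is pressed on the tray's walls with more than 20 N (contact force between any of pellet, strip, bare and rim above 20 N or contact force between any of pellet, strip, bare and fence_x above 20 N or contact force between any of pellet, strip, bare and fence_y above 20 N).
It fails at once if two carriers are pressed on one another with more than 20 N (contact force between pellet and strip above 20 N or contact force between any of pellet, strip and bare above 20 N).
It fails at once if something else on the table is moved by more than 20 mm (distance of any of boat, tweezers, vial, seal_ring, spare, reagent, spanner, mortar from where it was at the start of the episode above 0.02 m).
It also fails if it takes over 70 s, if anything falls off the work surface, if the arm or the gripper's body presses on something with over 40 N, if the wrist force passes 120 N, or if a joint passes its speed limit or range.

## Working session

There is one attempt and no reset: what is moved stays moved. The work goes in short steps, Python scripts to look and compute and a shell command to move; the robot and the scene stay as the last step left them, time stands still between calls to the robot, and variables do not carry over. Pictures are saved under pics/ and viewed, and the job is handed in when it is done.

```bash
ls; mkdir -p pics; python3 - <<'E'
from rig import manip
import cv2,json
s=manip.get_state();print(s)
for n in("side","top"):
    r=manip.snapshot(n);cv2.imwrite(f"pics/{n}0.png",r["image"][:,:,::-1]);print(n,r["mtx"],r["position"],r["attitude"],[k for k in r])
E
```

```text
pics
{'time_s': 0.0, 'qpos': array([-1.41226376e+00,  1.81549109e-01,  1.60800233e+00, -2.84192159e-05,
        1.35378880e+00, -2.06284889e-01]), 'joint_vel': array([-1.32786686e-03,  9.01562283e-05,  7.00053175e-04,  2.90286441e-04,
       -1.62525642e-03, -1.06925185e-04]), 'effort': array([-5.01914801e-04, -4.33874309e+01, -3.41850042e+01,  7.02312961e-02,
        3.83788277e-02, -1.47411565e-04]), 'eef_pos': array([ 0.20507126, -0.53657591,  0.21700837]), 'ee_rot': array([ 9.83408673e-01,  1.81401815e-01,  6.99119762e-06, -8.73877781e-04]), 'wrist_force': array([-0.82913682,  1.28461263, -0.76045777]), 'moment': array([ 0.07591267, -0.04815802,  0.04294499]), 'width': 0.997237516108885}
side [[411.16607047   0.         315.10049708]
 [  0.         411.16607047 196.30710817]
 [  0.           0.           1.        ]] [ 0.36850768 -0.4613061   0.64356711] [ 0.31575164 -0.05878804 -0.15151677  0.93481952] ['image', 'mtx', 'position', 'attitude']
top [[417.45480965   0.         319.7151648 ]
 [  0.         417.45480965 198.28946648]
 [  0.           0.           1.        ]] [ 0.40115474 -0.05233539  0.68283447] [ 0.07057422 -0.06858239 -0.70277329  0.70457465] ['image', 'mtx', 'position', 'attitude']
```

View pics/side0.png

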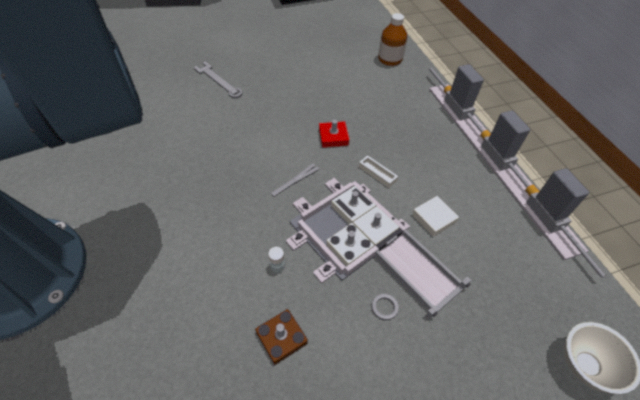

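View pics/top0.png

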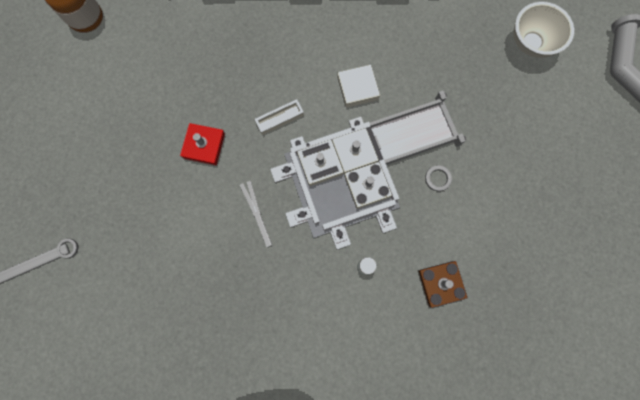

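```bash
cat > h.py <<'E'
import numpy as np,cv2
from scipy.spatial.transform import Rotation as R
from rig import manip
def ray(r,uv):
    K=r["mtx"];d=np.linalg.inv(K)@np.array([uv[0],uv[1],1.]);d=np.array([d[0],-d[1],-d[2]])
    return np.array(r["position"]),R.from_quat(r["attitude"]).apply(d)
def onplane(r,uv,z):
    p,d=ray(r,uv);return p+d*(z-p[2])/d[2]
def proj(r,P):
    c=R.from_quat(r["attitude"]).inv().apply(np.array(P)-r["position"]);q=r["mtx"]@np.array([c[0],-c[1],-c[2]]);return q[:2]/q[2]
def crop(r,x0,y0,x1,y1,k,name,marks=()):
    im=r["image"][y0:y1,x0:x1,::-1];im=cv2.resize(im,None,fx=k,fy=k,interpolation=cv2.INTER_CUBIC)
    for m in marks:cv2.drawMarker(im,(int((m[0]-x0+.5)*k),int((m[1]-y0+.5)*k)),(0,0,255),cv2.MARKER_CROSS,12,1)
    cv2.imwrite(name,im)
E
python3 - <<'E'
from h import *
r=manip.snapshot("top");crop(r,265,85,475,255,3.8,"pics/c1.png")
r=manip.snapshot("side");crop(r,265,160,475,320,3.8,"pics/c2.png")
E
```

```text
(no output)
```

View pics/c1.png

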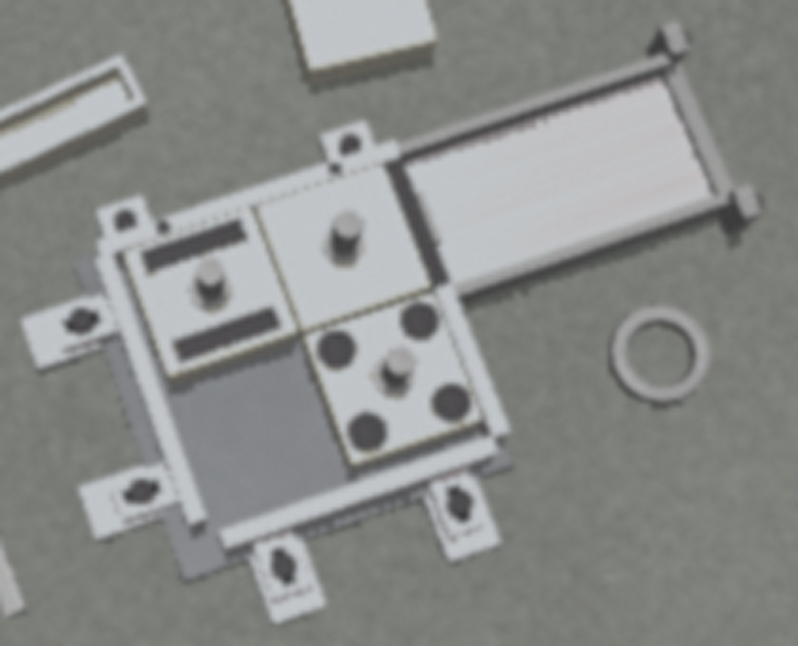

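View pics/c2.png

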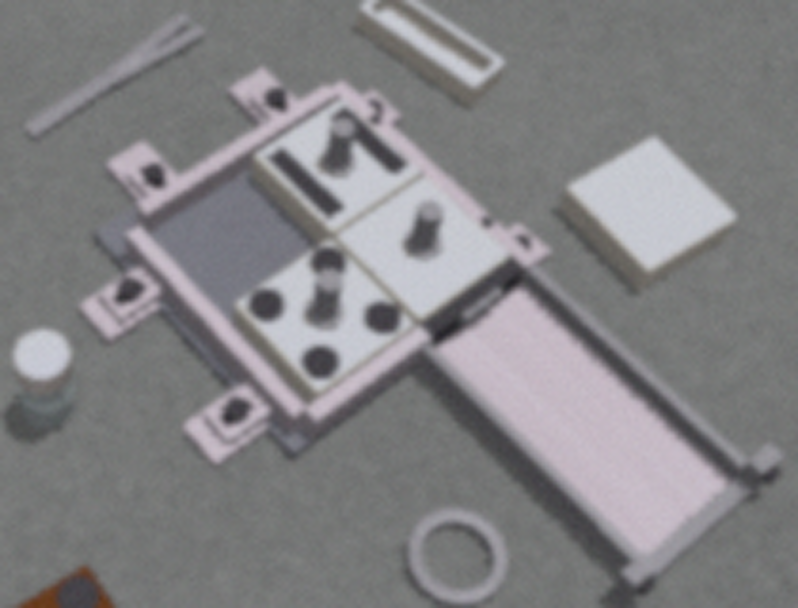

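```bash
python3 - <<'E'
from h import *
t=manip.snapshot("top");s=manip.snapshot("side")
for n,r in(("top",t),("side",s)):
    A=R.from_quat(r["attitude"]).as_matrix();print(n,A.round(2).tolist())
    g=cv2.cvtColor(r["image"],cv2.COLOR_RGB2HSV)
f=lambda p:(p[0]/3.8+265-.5,p[1]/3.8+85-.5)
h=lambda p:(p[0]/3.8+265-.5,p[1]/3.8+160-.5)
# carrier top corners from crop (top face z=.026), post tops z=.054, in top view
C={"strip":[(123,247),(253,204),(300,330),(170,378)],"bare":[(256,203),(386,163),(434,287),(302,330)],"pellet":[(304,332),(434,288),(484,422),(350,467)]}
for k,v in C.items():
    P=np.array([onplane(t,f(p),.026)[:2] for p in v]);e=np.roll(P,-1,0)-P
    print(k,P.mean(0).round(4),np.linalg.norm(e,axis=1).round(4),[round(x,1) for x in (np.degrees(np.arctan2(e[:,1],e[:,0]))%90)])
T={"strip":((212,270),(344,123)),"bare":((349,225),(430,210)),"pellet":((400,357),(328,278))}
for k,(a,b) in T.items():
    print(k,onplane(t,f(a),.054).round(4),onplane(s,h(b),.054).round(4))
E
```

```text
top [[0.0, 0.98, -0.2], [-1.0, 0.0, -0.0], [-0.0, 0.2, 0.98]]
side [[0.95, 0.25, -0.21], [-0.32, 0.75, -0.57], [0.01, 0.61, 0.79]]
strip [ 0.5951 -0.0508] [0.0596 0.06   0.0594 0.0617] [np.float64(19.2), np.float64(19.4), np.float64(20.9), np.float64(19.7)]
bare [ 0.615  -0.1083] [0.0598 0.0595 0.0601 0.0602] [np.float64(18.0), np.float64(19.2), np.float64(18.7), np.float64(18.9)]
pellet [ 0.5567 -0.1281] [0.0594 0.062  0.0601 0.0615] [np.float64(19.3), np.float64(18.5), np.float64(18.9), np.float64(17.8)]
strip [ 0.5951 -0.0511  0.054 ] [ 0.5938 -0.049   0.054 ]
bare [ 0.6146 -0.1079  0.054 ] [ 0.6123 -0.1086  0.054 ]
pellet [ 0.5583 -0.1279  0.054 ] [ 0.5539 -0.1283  0.054 ]
```

```bash
cat >> h.py <<'E'
YAW=np.radians(19.0);TX=np.array([np.cos(YAW),np.sin(YAW)]);TY=np.array([-np.sin(YAW),np.cos(YAW)])
def go(x,y,z,yaw):
    s=manip.get_state();q=R.from_quat(s["ee_rot"]);d=q.inv().apply(np.array([x,y,z])-s["eef_pos"])
    c,s_=np.cos(np.radians(yaw)),np.sin(np.radians(yaw))
    G=R.from_matrix(np.array([[c,s_,0],[s_,-c,0],[0,0,-1]]).astype(float))
    print("t",round(s["time_s"],2),"pos",s["eef_pos"].round(4),"shift cm",(d*100).round(2),"rot deg",np.degrees((q.inv()*G).as_rotvec()).round(2))
E
python3 - <<'E'
from h import *
p=np.array([.5945,-.0505])-.002*TX;go(*p,.15,109)
E
```

```text
t 0.3 pos [ 0.2051 -0.537   0.2176] shift cm [ 53.53 -31.56   6.79] rot deg [-2.00e-02 -3.00e-02 -8.81e+01]
```

```bash
python3 -m crank '[[[3,-1.8,0],[0,0,0],4],[[7,-4.1,0],[0,0,0],4],[[11,-6.5,0],[0,0,0],4],[[15,-8.9,0],[0,0,0],4],[[19,-11.2,0],[0,0,0],4],[[23,-13.6,0],[0,0,0],4],[[26.5,-15.6,0],[0,0,0],4],[[29,-17.1,0],[0,0,0],4]]' 10
python3 - <<'E'
from h import *
p=np.array([.5945,-.0505])-.002*TX;go(*p,.15,109)
E
```

```text
time_s: 1.1
eef_pos: [0.4163, -0.2718, 0.2181]
ee_rot: [0.983, 0.182, 0.0, 0.0]
wrist_force: [0.6, 0.0, -0.0]
width: 0.457
t 1.1 pos [ 0.4163 -0.2718  0.2181] shift cm [ 24.36 -14.29   6.82] rot deg [ 3.000e-02 -2.000e-02 -8.801e+01]
```

```bash
python3 -m crank '[[[3,-1.8,0],[0,0,-8],4],[[6.5,-3.8,0.5],[0,0,-16],4],[[10,-5.9,1.5],[0,0,-24],4],[[13.5,-7.9,2.5],[0,0,-32],4],[[17,-10,3.5],[0,0,-40],4],[[20.5,-12,4.5],[0,0,-48],4],[[23,-13.5,5.5],[0,0,-56],4],[[24.4,-14.3,6.8],[0,0,-64],4]]'
python3 -m crank '[[[0,0,0],[0,0,-8],4],[[0,0,0],[0,0,-16],4],[[0,0,0],[0,0,-24],4],[[0,0,0],[0,0,-24],4],[[0,0,0],[0,0,-24],4],[[0,0,0],[0,0,-24],4],[[0,0,0],[0,0,-24],4],[[0,0,0],[0,0,-24],4]]'
python3 - <<'E'
from h import *
p=np.array([.5945,-.0505])-.002*TX;go(*p,.15,109)
r=manip.snapshot("top");crop(r,220,60,480,255,3,"pics/c3.png")
r=manip.snapshot("side");crop(r,220,100,480,295,3,"pics/c4.png")
E
```

```text
time_s: 1.9
eef_pos: [0.5934, -0.0511, 0.1498]
ee_rot: [0.735, 0.678, 0.0, 0.0]
wrist_force: [0.9, -0.8, 1.1]
width: 0.456
time_s: 2.7
eef_pos: [0.592, -0.0534, 0.15]
ee_rot: [0.582, 0.813, 0.0, 0.0]
wrist_force: [0.0, -0.1, -0.3]
width: 0.454
t 2.7 pos [ 0.592  -0.0534  0.15  ] shift cm [ 0.19  0.13 -0.  ] rot deg [ 0.    0.   -0.16]
```

View pics/c3.png

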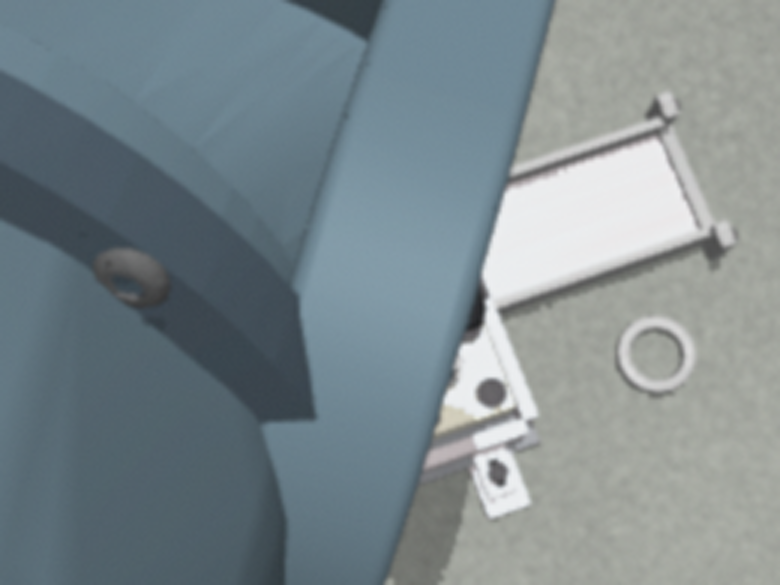

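View pics/c4.png

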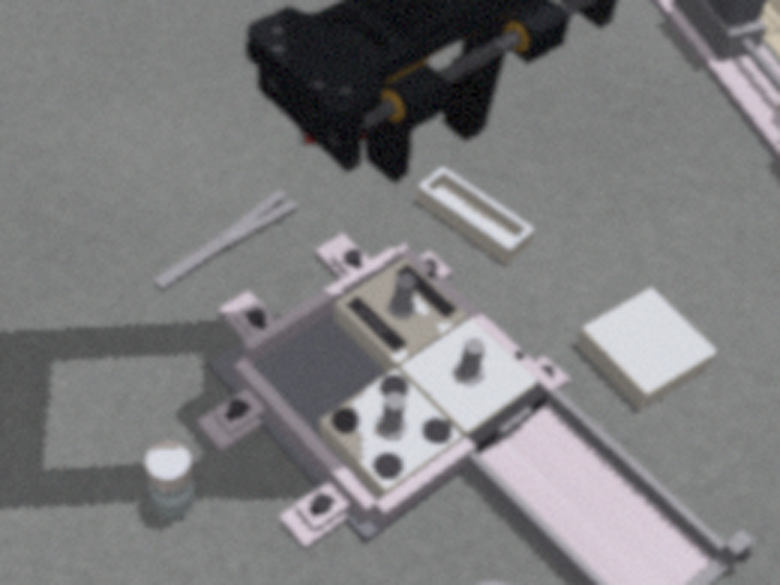

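```bash
python3 -m crank '[[[0.2,0.1,1],[0,0,0],4],[[0.2,0.1,3],[0,0,0],4],[[0.2,0.1,5],[0,0,0],4],[[0.2,0.1,6.5],[0,0,0],4],[[0.2,0.1,7.3],[0,0,0],4],[[0.2,0.1,7.3],[0,0,0],4],[[0.2,0.1,7.3],[0,0,0],4],[[0.2,0.1,7.3],[0,0,0],4]]'
python3 - <<'E'
from h import *
p=np.array([.5945,-.0505])-.002*TX;go(*p,.046,109)
r=manip.snapshot("side");crop(r,290,150,420,250,6,"pics/c5.png")
E
```

```text
time_s: 3.6
eef_pos: [0.5931, -0.0513, 0.0779]
ee_rot: [0.581, 0.814, 0.0, 0.001]
wrist_force: [0.1, 0.6, 0.5]
width: 0.452
t 3.6 pos [ 0.5931 -0.0513  0.0779] shift cm [ 0.04 -0.05  3.19] rot deg [ 0.09  0.06 -0.1 ]
```

View pics/c5.png

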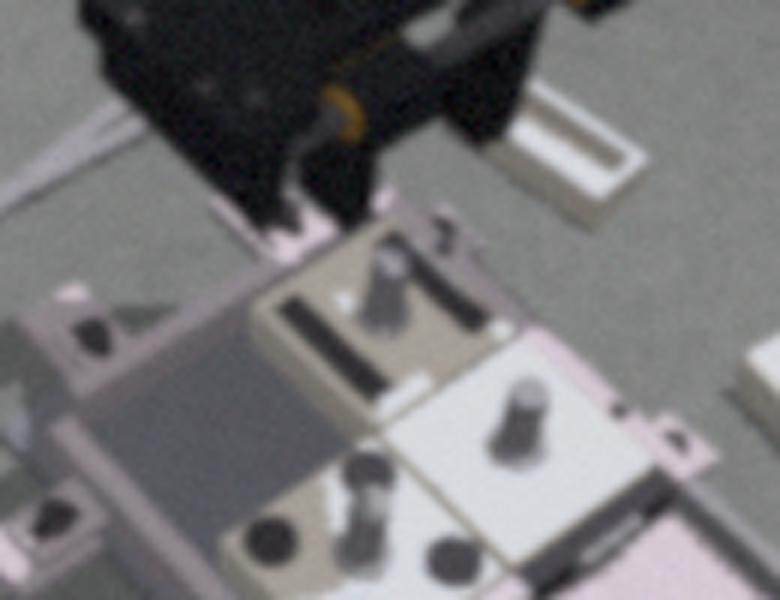

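```bash
python3 -m crank '[[[0,0,0.8],[0,0,0],4],[[0,0,1.6],[0,0,0],4],[[0,0,2.2],[0,0,0],4],[[0,0,2.8],[0,0,0],4],[[0,0,3.1],[0,0,0],4],[[0,0,3.1],[0,0,0],4],[[0,0,3.1],[0,0,0],4],[[0,0,3.1],[0,0,0],4]]' 5
python3 - <<'E'
from h import *
p=np.array([.5945,-.0505])-.002*TX;go(*p,.046,109)
r=manip.snapshot("side");crop(r,290,150,420,250,6,"pics/c6.png")
E
```

```text
time_s: 4.45
eef_pos: [0.5926, -0.0512, 0.0462]
ee_rot: [0.581, 0.814, 0.0, 0.0]
wrist_force: [0.2, 0.3, -0.3]
width: 0.454
t 4.45 pos [ 0.5926 -0.0512  0.0462] shift cm [0.   0.   0.02] rot deg [ 0.03  0.02 -0.1 ]
```

View pics/c6.png

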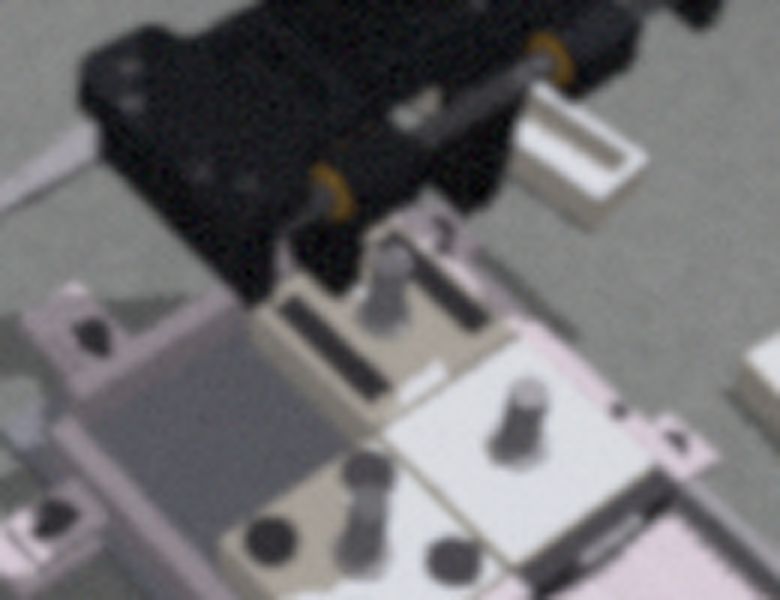

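```bash
python3 - <<'E'
from h import *
r=manip.snapshot("side");s=manip.get_state()
e=s["eef_pos"];a=R.from_quat(s["ee_rot"])
k=lambda P:((proj(r,P)-[290,150]+.5)*6).round(0)
print(k([e[0],e[1],.026]),k([e[0],e[1],.054]),s["width"])
for sx in(-9,9):
  for sy in(-20,20,-37,37):
    print(sx,sy,k(e+a.apply(np.array([sx,sy,14])/1000)))
E
```

```text
[384. 316.] [392. 261.] 0.454935088906616
-9 -20 [356. 354.]
-9 20 [453. 291.]
-9 -37 [313. 381.]
-9 37 [494. 265.]
9 -20 [318. 316.]
9 20 [415. 255.]
9 -37 [275. 343.]
9 37 [455. 230.]
```

```bash
python3 - <<'E'
from h import *
r=manip.snapshot("side")
r["image"]=np.clip((r["image"]/255.)**.45*255,0,255).astype(np.uint8)
crop(r,300,150,400,225,8,"pics/c7.png")
E
```

```text
(no output)
```

View pics/c7.png

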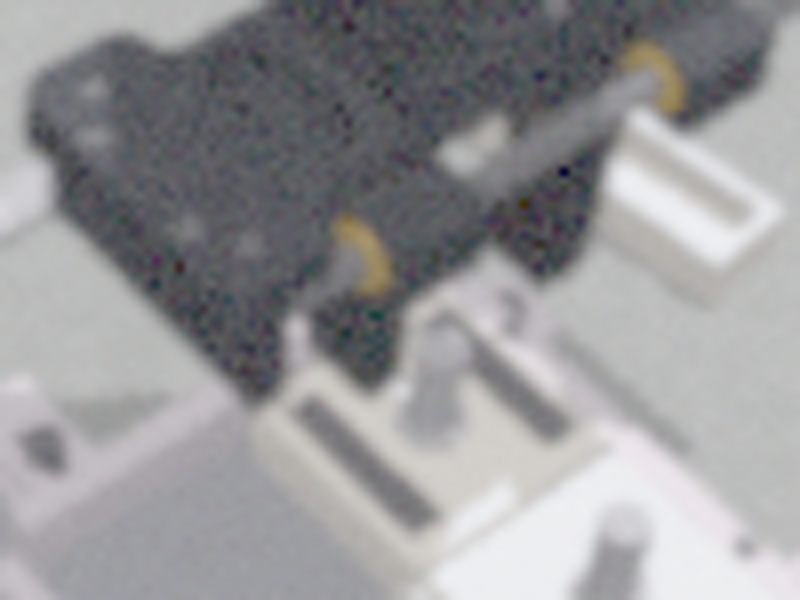

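```bash
python3 - <<'E'
from h import *
r=manip.snapshot("side");s=manip.get_state()
e=s["eef_pos"];a=R.from_quat(s["ee_rot"])
print(manip.tcp_to_tips,[x for x in dir(manip) if x[0]!='_'],s["qpos"].round(3),e)
for z in(.032,.045,.055):
  for uv in((346.9,198.7),(368,184.5)):
    P=onplane(r,uv,z);print(z,P.round(4),(a.inv().apply(P-e)*1000).round(1))
E
```

```text
0.014 ['IKError', 'get_state', 'job_done', 'snapshot', 'tcp_to_tips'] [-0.286  0.428  1.672  0.     1.041 -0.615] [ 0.592473   -0.05116102  0.0462018 ]
0.032 [ 0.5816 -0.0439  0.032 ] [10.4 -7.9 14.2]
0.032 [ 0.6327 -0.0246  0.032 ] [12.1 46.7 14.2]
0.045 [ 0.5771 -0.0528  0.045 ] [  3.4 -15.1   1.2]
0.045 [ 0.6271 -0.0339  0.045 ] [ 5.1 38.3  1.2]
0.055 [ 0.5736 -0.0596  0.055 ] [ -1.9 -20.6  -8.8]
0.055 [ 0.6228 -0.041   0.055 ] [-0.2 31.9 -8.8]
```

```bash
python3 -m crank '[[[0,0,0],[0,0,0],3],[[0,0,0],[0,0,0],2.5],[[0,0,0],[0,0,0],2],[[0,0,0],[0,0,0],1.6],[[0,0,0],[0,0,0],1.3],[[0,0,0],[0,0,0],1.0],[[0,0,0],[0,0,0],0.8],[[0,0,0],[0,0,0],0.8]]' 5
python3 - <<'E'
from h import *
s=manip.get_state();print(s["width"]*8.81,s["wrist_force"],s["eef_pos"])
r=manip.snapshot("side")
r["image"]=np.clip((r["image"]/255.)**.45*255,0,255).astype(np.uint8)
crop(r,300,150,400,225,8,"pics/c8.png")
E
```

```text
time_s: 5.45
eef_pos: [0.5923, -0.0511, 0.0459]
ee_rot: [0.581, 0.814, 0.0, -0.0]
wrist_force: [0.1, 0.4, -0.2]
width: 0.093
0.815788477465282 [ 0.07674432  0.36756481 -0.24824213] [ 0.59228369 -0.05110414  0.04589518]
```

View pics/c8.png

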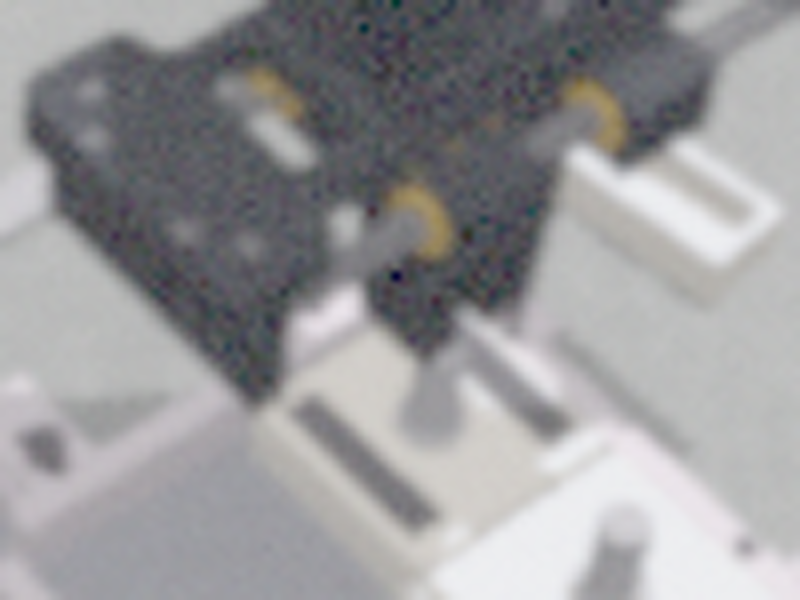

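```bash
python3 -m crank '[[[0,0,0],[0,0,0],2],[[0,0,0],[0,0,0],3],[[0,0,0],[0,0,0],4],[[0,0,0],[0,0,0],4],[[0,0,0.1],[0,0,0],4],[[0,0,0.2],[0,0,0],4],[[0,0,0.3],[0,0,0],4],[[0,0,0.4],[0,0,0],4]]' 5
python3 - <<'E'
from h import *
s=manip.get_state();print(s["width"]*8.81,s["wrist_force"],s["eef_pos"],s["qpos"])
r=manip.snapshot("side")
cv2.imwrite("pics/s9.png",r["image"][:,:,::-1])
E
```

```text
time_s: 6.3
eef_pos: [0.5922, -0.0511, 0.0418]
ee_rot: [0.581, 0.814, -0.0, -0.0]
wrist_force: [0.1, 0.4, -0.2]
width: 0.452
3.9840434095750537 [ 0.12845837  0.39928768 -0.16009542] [ 0.59223993 -0.05108474  0.04176748] [-2.85554516e-01  4.34553090e-01  1.67366484e+00  4.10101191e-05
  1.03349253e+00 -6.15427819e-01]
```

View pics/s9.png

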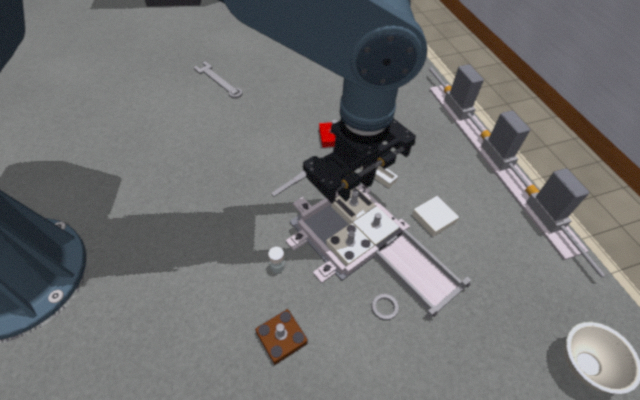

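```bash
python3 - <<'E'
from h import *
r=manip.snapshot("side");s=manip.get_state();e=s["eef_pos"]
a=R.from_quat(s["ee_rot"])
for h in(-.014,0,.05,.1,.15,.2): print(h,proj(r,e+[0,0,h]).round(1))
for sx,sy in((-37.5,-93),(37.5,-93),(-37.5,93),(37.5,93)):print(sx,sy,proj(r,e+a.apply(np.array([sx,sy,-50])/1e3)).round(1))
im=r["image"].copy();im=np.clip((im/255.)**.5*255,0,255).astype(np.uint8)
r["image"]=im
crop(r,280,60,440,220,3.7,"pics/c10.png",[proj(r,e+[0,0,h]) for h in(-.014,0,.05,.1,.15,.2)]+[proj(r,e+a.apply(np.array([sx,sy,-50])/1e3)) for sx,sy in((-37.5,-93),(37.5,-93),(-37.5,93),(37.5,93))])
E
```

```text
-0.014 [353.4 201.6]
0 [354.  197.1]
0.05 [356.6 179.7]
0.1 [359.4 160.3]
0.15 [362.6 138.5]
0.2 [366.3 113.9]
-37.5 -93 [328.5 220.5]
37.5 -93 [301.  191.4]
-37.5 93 [409.5 168.6]
37.5 93 [380.8 144.5]
```

View pics/c10.png

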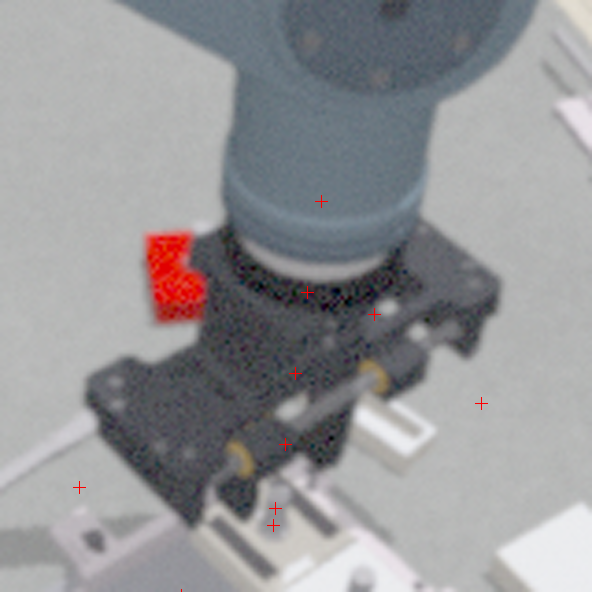

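```bash
python3 -m crank '[[[0,0,0.1],[0,0,0],4],[[0,0,0.15],[0,0,0],4],[[0,0,0.2],[0,0,0],4],[[0,0,0.25],[0,0,0],4],[[0,0,0.3],[0,0,0],4],[[0,0,0.3],[0,0,0],4],[[0,0,0.3],[0,0,0],4],[[0,0,0.3],[0,0,0],4]]' 5
```

```text
time_s: 7.2
eef_pos: [0.5923, -0.0511, 0.039]
ee_rot: [0.581, 0.814, 0.0, 0.0]
wrist_force: [-1.1, 0.1, 0.3]
width: 0.458
```

```bash
python3 -m crank '[[[0,0,0.1],[0,0,0],4],[[0,0,0.2],[0,0,0],4],[[0,0,0.3],[0,0,0],4],[[0,0,0.4],[0,0,0],4],[[0,0,0.5],[0,0,0],4],[[0,0,0.5],[0,0,0],4],[[0,0,0.5],[0,0,0],4],[[0,0,0.5],[0,0,0],4]]' 5
python3 - <<'E'
from h import *
r=manip.snapshot("side")
r["image"]=np.clip((r["image"]/255.)**.45*255,0,255).astype(np.uint8)
crop(r,300,150,400,225,8,"pics/c11.png")
E
```

```text
time_s: 8.0
eef_pos: [0.5923, -0.0511, 0.034]
ee_rot: [0.581, 0.814, 0.0, 0.0]
wrist_force: [-0.3, -0.9, -0.1]
width: 0.453
```

View pics/c11.png

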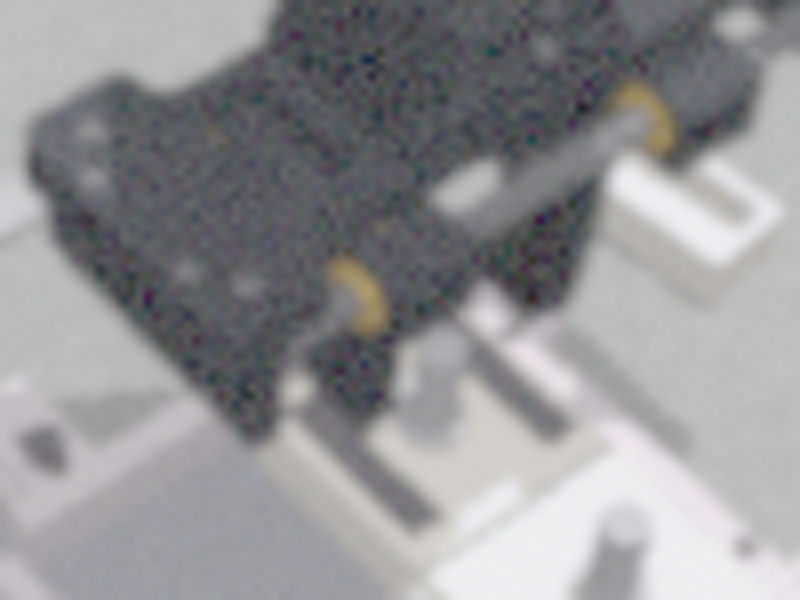

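```bash
python3 -m crank '[[[0,0,0.2],[0,0,0],4],[[0,0,0.4],[0,0,0],4],[[0,0,0.6],[0,0,0],4],[[0,0,0.8],[0,0,0],4],[[0,0,1.0],[0,0,0],4],[[0,0,1.2],[0,0,0],4],[[0,0,1.2],[0,0,0],4],[[0,0,1.2],[0,0,0],4]]' 5
python3 - <<'E'
from h import *
r=manip.snapshot("side")
r["image"]=np.clip((r["image"]/255.)**.45*255,0,255).astype(np.uint8)
crop(r,300,150,400,225,8,"pics/c12.png")
E
```

```text
time_s: 8.85
eef_pos: [0.5922, -0.0511, 0.0218]
ee_rot: [0.581, 0.814, -0.0, -0.0]
wrist_force: [0.7, -0.1, 0.5]
width: 0.457
```

View pics/c12.png

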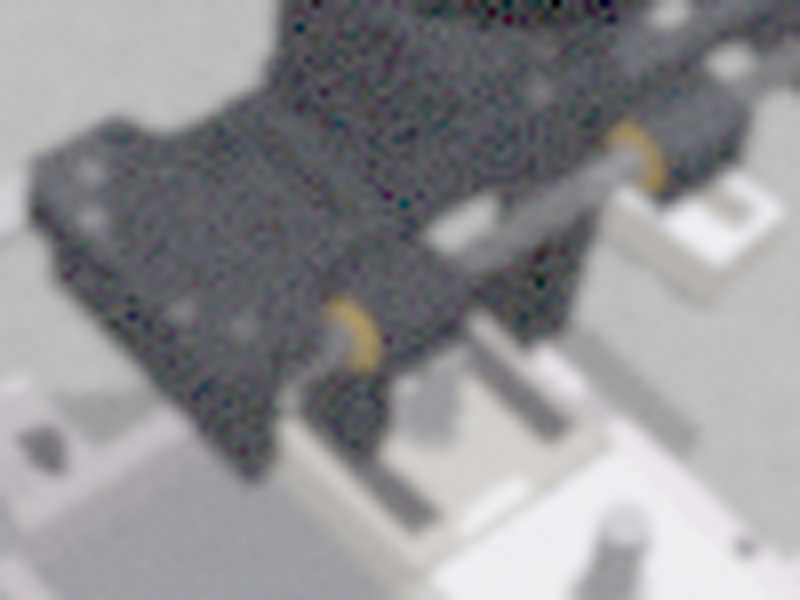

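```bash
python3 -m crank '[[[0,0,0.15],[0,0,0],4],[[0,0,0.3],[0,0,0],4],[[0,0,0.45],[0,0,0],4],[[0,0,0.6],[0,0,0],4],[[0,0,0.7],[0,0,0],4],[[0,0,0.8],[0,0,0],4],[[0,0,0.8],[0,0,0],4],[[0,0,0.8],[0,0,0],4]]' 5
python3 - <<'E'
from h import *
r=manip.snapshot("side")
r["image"]=np.clip((r["image"]/255.)**.45*255,0,255).astype(np.uint8)
crop(r,300,150,400,225,8,"pics/c13.png")
E
```

```text
time_s: 9.7
eef_pos: [0.5923, -0.0511, 0.0139]
ee_rot: [0.581, 0.814, 0.0, -0.0]
wrist_force: [0.5, 0.0, 0.4]
width: 0.456
```

View pics/c13.png

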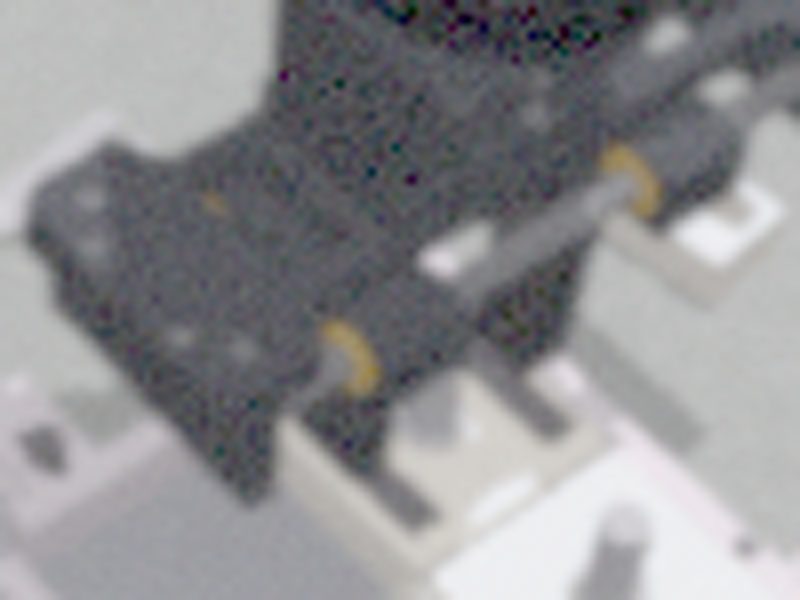

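```bash
python3 -m crank '[[[0,0,0],[0,0,0],3],[[0,0,0],[0,0,0],2.5],[[0,0,0],[0,0,0],2],[[0,0,0],[0,0,0],1.6],[[0,0,0],[0,0,0],1.3],[[0,0,0],[0,0,0],1.0],[[0,0,0],[0,0,0],0.8],[[0,0,0],[0,0,0],0.8]]' 5
python3 - <<'E'
from h import *
s=manip.get_state();print(s["width"]*8.81,s["wrist_force"],s["eef_pos"])
E
```

```text
time_s: 10.55
eef_pos: [0.5923, -0.0511, 0.014]
ee_rot: [0.581, 0.814, 0.0, 0.0]
wrist_force: [0.2, -0.5, 0.1]
width: 0.135
1.189044906529125 [ 0.19666747 -0.52162435  0.09292874] [ 0.59232831 -0.05111912  0.01395062]
```

```bash
python3 -m crank '[[[0,0,0],[0,0,0],0.8],[[0,0,0],[0,0,0],0.8],[[0.05,-0.3,0],[0,0,0],0.8],[[0.1,-1,0],[0,0,0],0.8],[[0.15,-1.8,0],[0,0,0],0.8],[[0.15,-2.6,0],[0,0,0],0.8],[[0.15,-3.2,0],[0,0,0],0.8],[[0.15,-3.5,0],[0,0,0],0.8]]' 25
python3 -m crank '[[[0,-0.4,0],[0,0,0],0.8],[[0,-0.8,0],[0,0,0],0.8],[[0,-1.1,0],[0,0,0],0.8],[[0,-1.4,0],[0,0,0],0.8],[[0,-1.6,0],[0,0,0],0.8],[[0,-1.8,0],[0,0,0],0.8],[[0,-1.8,0],[0,0,0],0.8],[[0,-1.8,0],[0,0,0],0.8]]'
python3 - <<'E'
from h import *
s=manip.get_state();print(s["width"]*8.81,s["wrist_force"],s["eef_pos"])
r=manip.snapshot("side");crop(r,270,140,400,240,6,"pics/c14.png")
E
```

```text
time_s: 11.35
eef_pos: [0.5579, -0.0613, 0.014]
ee_rot: [0.582, 0.813, -0.0, -0.0]
wrist_force: [0.9, 1.2, -0.7]
width: 0.128
time_s: 12.15
eef_pos: [0.5415, -0.0669, 0.0139]
ee_rot: [0.581, 0.814, -0.0, -0.0]
wrist_force: [-0.3, -0.4, 0.9]
width: 0.127
1.1157938470682085 [-0.28468224 -0.37080818  0.93862639] [ 0.54150053 -0.06690366  0.01394194]
```

View pics/c14.png

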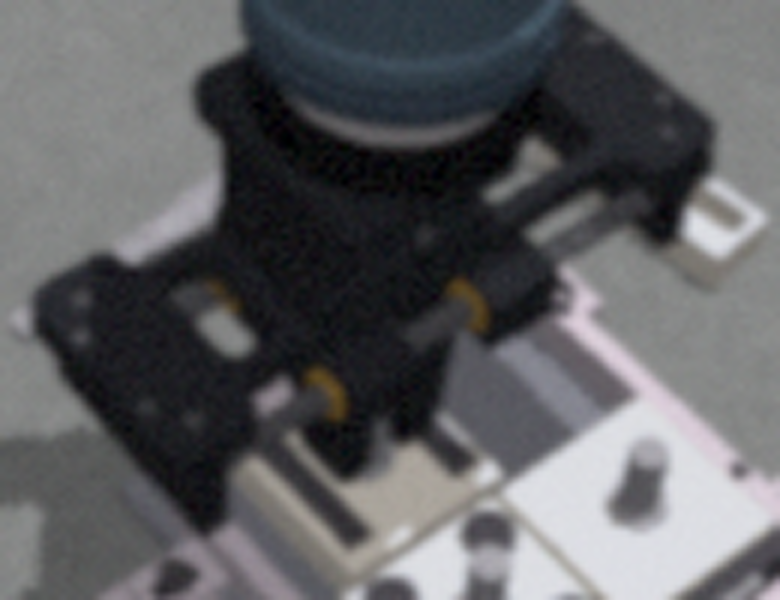

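```bash
python3 - <<'E'
from h import *
r=manip.snapshot("side")
crop(r,285,195,400,285,6.8,"pics/c15.png")
E
```

```text
(no output)
```

View pics/c15.png

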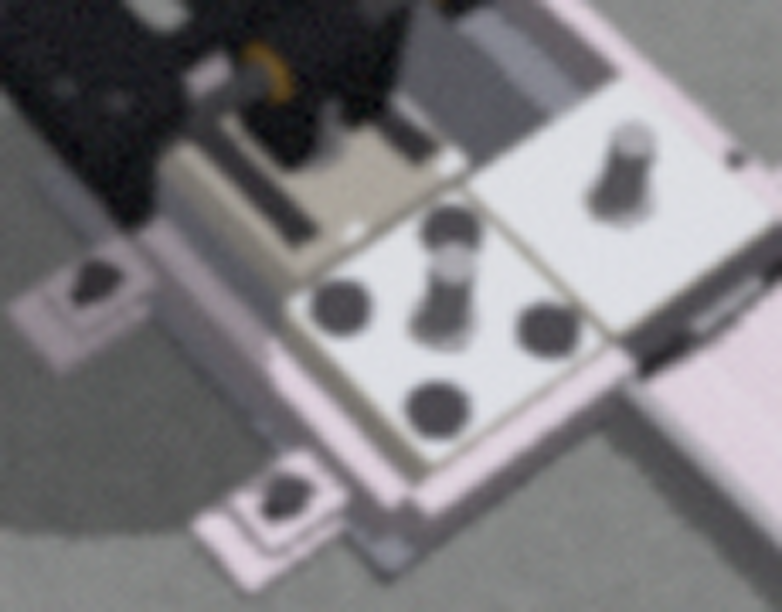

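```bash
python3 - <<'E'
from h import *
r=manip.snapshot("side");s=manip.get_state();e=s["eef_pos"]
h=lambda p:((p[0])/6.8+285-.5,p[1]/6.8+195-.5)
def tr(P): d=P[:2]-e[:2]; return np.round([d@TX*1e3,d@TY*1e3],1)
for n,p,z in(("strip top edge",(160,165),.026),("",(290,290),.026),("fence inner",(172,222),.023),("",(285,340),.023),("",(412,485),.023),("pellet edge",(288,305),.026),("",(425,472),.026),("post strip top mid visible",(325,150),.030)):
    print(n,tr(onplane(r,h(p),z)))
E
```

```text
strip top edge [-37.4  19.6]
 [-34.2 -31.9]
fence inner [-44.7   4.8]
 [-43.4 -41.5]
 [-44.3 -93. ]
pellet edge [-37.5 -35.1]
 [-40.6 -93.3]
post strip top mid visible [-1.1 -5.3]
```

```bash
python3 -m crank '[[[0,-0.1,0],[0,0,0],0.8],[[0,-0.2,0],[0,0,0],0.8],[[0,-0.3,0],[0,0,0],0.8],[[0,-0.4,0],[0,0,0],0.8],[[0,-0.5,0],[0,0,0],0.8],[[0,-0.5,0],[0,0,0],0.8],[[0,-0.5,0],[0,0,0],0.8],[[0,-0.5,0],[0,0,0],0.8]]'
python3 -m crank '[[[0,-0.05,0],[0,0,0],0.8],[[0,-0.1,0],[0,0,0],0.8],[[0,-0.15,0],[0,0,0],0.8],[[0,-0.15,0],[0,0,0],0.8],[[0,-0.15,0],[0,0,0],0.8],[[0,-0.15,0],[0,0,0],0.8],[[0,-0.15,0],[0,0,0],0.8],[[0,-0.15,0],[0,0,0],0.8]]'
python3 - <<'E'
from h import *
r=manip.snapshot("side")
crop(r,285,195,400,285,6.8,"pics/c16.png")
E
```

```text
time_s: 13.1
eef_pos: [0.5368, -0.0685, 0.0139]
ee_rot: [0.581, 0.814, -0.0, -0.0]
wrist_force: [-0.8, -0.0, 1.9]
width: 0.123
time_s: 13.9
eef_pos: [0.5355, -0.069, 0.014]
ee_rot: [0.581, 0.814, 0.0, 0.0]
wrist_force: [0.3, 0.2, -0.5]
width: 0.123
```

View pics/c16.png

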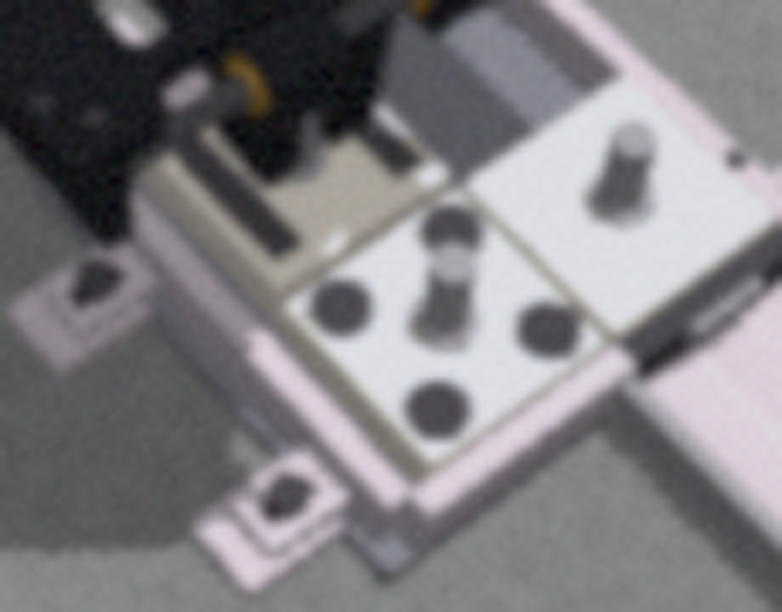

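```bash
python3 -m crank '[[[0,-0.03,0],[0,0,0],0.8],[[0,-0.05,0],[0,0,0],0.8],[[0,-0.08,0],[0,0,0],0.8],[[0,-0.1,0],[0,0,0],0.8],[[0,-0.1,0],[0,0,0],0.8],[[0,-0.1,0],[0,0,0],0.8],[[0,-0.1,0],[0,0,0],0.8],[[0,-0.1,0],[0,0,0],0.8]]'
```

```text
time_s: 14.75
eef_pos: [0.5345, -0.0693, 0.0139]
ee_rot: [0.581, 0.814, -0.0, -0.0]
wrist_force: [-1.3, 0.5, 0.2]
width: 0.125
```

```bash
python3 -m crank '[[[0,-0.03,0],[0,0,0],0.8],[[0,-0.05,0],[0,0,0],0.8],[[0,-0.08,0],[0,0,0],0.8],[[0,-0.1,0],[0,0,0],0.8],[[0,-0.1,0],[0,0,0],0.8],[[0,-0.1,0],[0,0,0],0.8],[[0,-0.1,0],[0,0,0],0.8],[[0,-0.1,0],[0,0,0],0.8]]'
```

```text
time_s: 15.55
eef_pos: [0.5336, -0.0696, 0.0139]
ee_rot: [0.581, 0.814, -0.0, -0.0]
wrist_force: [0.1, -0.3, 0.8]
width: 0.124
```

```bash
python3 -m crank '[[[0,-0.03,0],[0,0,0],0.8],[[0,-0.05,0],[0,0,0],0.8],[[0,-0.08,0],[0,0,0],0.8],[[0,-0.1,0],[0,0,0],0.8],[[0,-0.1,0],[0,0,0],0.8],[[0,-0.1,0],[0,0,0],0.8],[[0,-0.1,0],[0,0,0],0.8],[[0,-0.1,0],[0,0,0],0.8]]'
```

```text
time_s: 16.35
eef_pos: [0.5326, -0.07, 0.0139]
ee_rot: [0.581, 0.814, -0.0, -0.0]
wrist_force: [0.1, -0.4, -0.5]
width: 0.128
```

```bash
python3 -m crank '[[[0,-0.03,0],[0,0,0],0.8],[[0,-0.05,0],[0,0,0],0.8],[[0,-0.08,0],[0,0,0],0.8],[[0,-0.1,0],[0,0,0],0.8],[[0,-0.1,0],[0,0,0],0.8],[[0,-0.1,0],[0,0,0],0.8],[[0,-0.1,0],[0,0,0],0.8],[[0,-0.1,0],[0,0,0],0.8]]'
```

```text
time_s: 17.15
eef_pos: [0.5317, -0.0703, 0.0139]
ee_rot: [0.581, 0.814, -0.0, -0.0]
wrist_force: [0.4, -0.1, 0.5]
width: 0.124
```

```bash
python3 -m crank '[[[0,-0.03,0],[0,0,0],0.8],[[0,-0.05,0],[0,0,0],0.8],[[0,-0.08,0],[0,0,0],0.8],[[0,-0.1,0],[0,0,0],0.8],[[0,-0.12,0],[0,0,0],0.8],[[0,-0.12,0],[0,0,0],0.8],[[0,-0.12,0],[0,0,0],0.8],[[0,-0.12,0],[0,0,0],0.8]]'
python3 - <<'E'
from h import *
r=manip.snapshot("side")
crop(r,285,195,400,285,6.8,"pics/c17.png")
E
```

```text
time_s: 17.95
eef_pos: [0.5306, -0.0707, 0.0139]
ee_rot: [0.581, 0.814, -0.0, -0.0]
wrist_force: [1.4, -0.3, -0.2]
width: 0.125
```

View pics/c17.png

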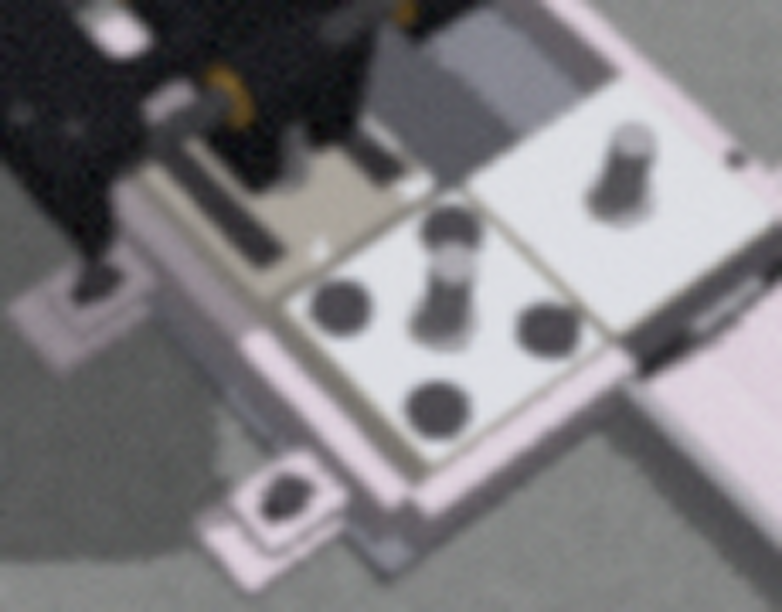

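```bash
python3 -m crank '[[[0,-0.03,0],[0,0,0],0.8],[[0,-0.05,0],[0,0,0],0.8],[[0,-0.08,0],[0,0,0],0.8],[[0,-0.1,0],[0,0,0],0.8],[[0,-0.12,0],[0,0,0],0.8],[[0,-0.12,0],[0,0,0],0.8],[[0,-0.12,0],[0,0,0],0.8],[[0,-0.12,0],[0,0,0],0.8]]'
```

```text
time_s: 18.8
eef_pos: [0.5294, -0.071, 0.0139]
ee_rot: [0.581, 0.814, -0.0, -0.0]
wrist_force: [1.4, 0.1, 0.0]
width: 0.124
```

```bash
python3 -m crank '[[[0,-0.03,0],[0,0,0],0.8],[[0,-0.05,0],[0,0,0],0.8],[[0,-0.08,0],[0,0,0],0.8],[[0,-0.1,0],[0,0,0],0.8],[[0,-0.1,0],[0,0,0],0.8],[[0,-0.1,0],[0,0,0],0.8],[[0,-0.1,0],[0,0,0],0.8],[[0,-0.1,0],[0,0,0],0.8]]'
```

```text
time_s: 19.6
eef_pos: [0.5285, -0.0714, 0.0139]
ee_rot: [0.581, 0.814, -0.0, -0.0]
wrist_force: [0.6, 0.8, 1.1]
width: 0.126
```

```bash
python3 -m crank '[[[0,-0.03,0],[0,0,0],0.8],[[0,-0.06,0],[0,0,0],0.8],[[0,-0.09,0],[0,0,0],0.8],[[0,-0.12,0],[0,0,0],0.8],[[0,-0.12,0],[0,0,0],0.8],[[0,-0.12,0],[0,0,0],0.8],[[0,-0.12,0],[0,0,0],0.8],[[0,-0.12,0],[0,0,0],0.8]]'
```

```text
time_s: 20.4
eef_pos: [0.5273, -0.0718, 0.0139]
ee_rot: [0.581, 0.814, -0.0, -0.0]
wrist_force: [0.6, -0.5, 0.2]
width: 0.125
```

```bash
python3 - <<'E'
from h import *
s=manip.get_state();print(s["wrist_force"],s["effort"])
r=manip.snapshot("side")
r["image"]=np.clip((r["image"]/255.)**.6*255,0,255).astype(np.uint8)
crop(r,290,205,370,265,10,"pics/c18.png")
E
```

```text
[ 0.58561518 -0.50108496  0.24791658] [-1.03422365e-02 -4.35511351e+01 -2.52394331e+01  1.55625312e-02
  1.08186314e-01 -7.14502632e-03]
```

View pics/c18.png

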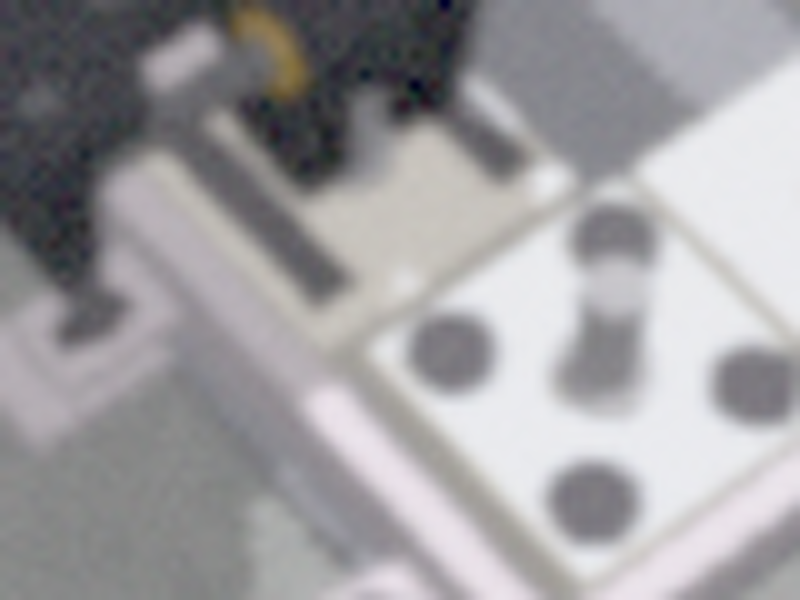

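```bash
python3 -m crank '[[[0,-0.03,0],[0,0,0],0.8],[[0,-0.05,0],[0,0,0],0.8],[[0,-0.08,0],[0,0,0],0.8],[[0,-0.1,0],[0,0,0],0.8],[[0,-0.1,0],[0,0,0],0.8],[[0,-0.1,0],[0,0,0],0.8],[[0,-0.1,0],[0,0,0],0.8],[[0,-0.1,0],[0,0,0],0.8]]'
```

```text
time_s: 21.25
eef_pos: [0.5268, -0.0721, 0.014]
ee_rot: [0.581, 0.814, 0.0, 0.0]
wrist_force: [4.2, 1.3, -1.6]
width: 0.127
```

```bash
python3 -m crank '[[[0,-0.03,0],[0,0,0],0.8],[[0,-0.05,0],[0,0,0],0.8],[[0,-0.08,0],[0,0,0],0.8],[[0,-0.1,0],[0,0,0],0.8],[[0,-0.1,0],[0,0,0],0.8],[[0,-0.1,0],[0,0,0],0.8],[[0,-0.1,0],[0,0,0],0.8],[[0,-0.1,0],[0,0,0],0.8]]'
```

```text
time_s: 22.05
eef_pos: [0.5266, -0.0722, 0.0143]
ee_rot: [0.581, 0.814, 0.001, 0.001]
wrist_force: [5.6, 3.1, -1.6]
width: 0.126
```

```bash
python3 -m crank '[[[0,0,0],[0,0,0],2],[[0,0,0],[0,0,0],3.5],[[0,0,0],[0,0,0],4],[[0,0,0],[0,0,0],4],[[0,0,-0.8],[0,0,0],4],[[0,0,-2],[0,0,0],4],[[0,0,-3.5],[0,0,0],4],[[0,0,-4.5],[0,0,0],4]]' 5
python3 - <<'E'
from h import *
go(*(np.array([.6135,-.1083])+.002*TY),.059,19)
r=manip.snapshot("side");crop(r,280,150,440,290,5,"pics/c19.png")
E
```

```text
time_s: 22.85
eef_pos: [0.5263, -0.0727, 0.0609]
ee_rot: [0.581, 0.814, 0.0, 0.001]
wrist_force: [-0.6, 0.2, 0.4]
width: 0.455
t 22.85 pos [ 0.5263 -0.0727  0.0609] shift cm [-5.99  7.09  0.21] rot deg [ 1.300e-01 -1.000e-02  8.991e+01]
```

View pics/c19.png

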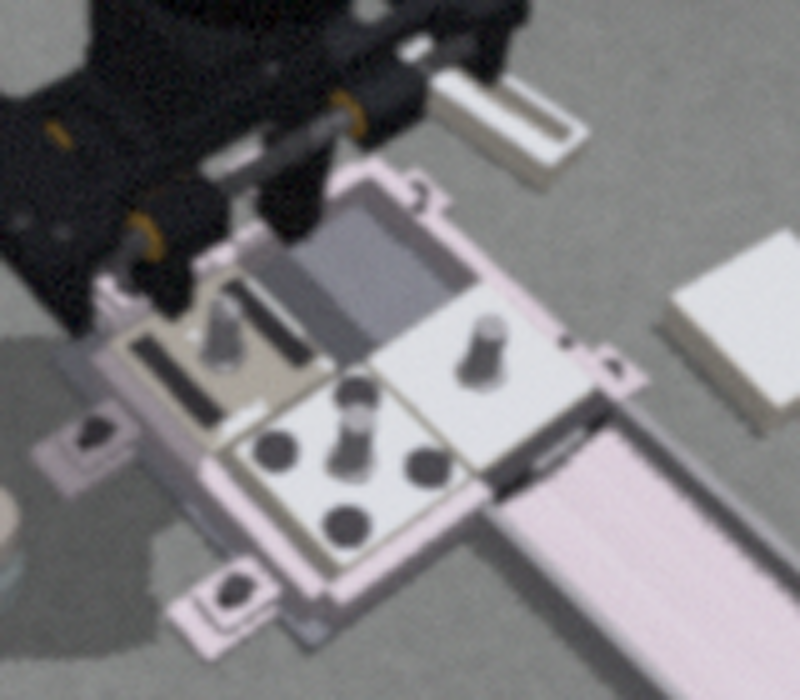

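```bash
python3 - <<'E'
from h import *
r=manip.snapshot("side")
h=lambda p:(p[0]/5+280-.5,p[1]/5+150-.5)
A={k:onplane(r,h(p),.054)[:2] for k,p in dict(strip=(226,302),bare=(491,325),pellet=(359,415)).items()}
B={k:onplane(r,h(p),.026)[:2] for k,p in dict(strip=(221,363),bare=(482,380),pellet=(348,468)).items()}
for k in A:print(k,A[k].round(4),B[k].round(4),"arm",(np.array([.5266,-.0722])+((A[k]-A["strip"])+(B[k]-B["strip"]))/2).round(4),"tray d",((A[k]-A["strip"])@TX).round(4),((A[k]-A["strip"])@TY).round(4))
E
```

```text
strip [ 0.5276 -0.0699] [ 0.5244 -0.0762] arm [ 0.5266 -0.0722] tray d 0.0 0.0
bare [ 0.6126 -0.1081] [ 0.6113 -0.1124] arm [ 0.6125 -0.1094] tray d 0.0679 -0.0638
pellet [ 0.5548 -0.1283] [ 0.5519 -0.1315] arm [ 0.5539 -0.129 ] tray d 0.0067 -0.0641
```

```bash
python3 -m crank '[[[-0.6,0.8,0],[0,0,8],4],[[-1.5,1.8,0],[0,0,16],4],[[-2.5,3,0],[0,0,24],4],[[-3.5,4.2,0],[0,0,32],4],[[-4.5,5.4,0],[0,0,40],4],[[-5.3,6.3,0],[0,0,48],4],[[-5.8,6.8,0],[0,0,56],4],[[-6,7,0],[0,0,64],4]]' 5
python3 -m crank '[[[0,0,0],[0,0,8],4],[[0,0,0],[0,0,16],4],[[0,0,0.3],[0,0,24],4],[[0,0,0.6],[0,0,26],4],[[0,0,0.9],[0,0,26],4],[[0,0,1],[0,0,26],4],[[0,0,1],[0,0,26],4],[[0,0,1],[0,0,26],4]]' 5
python3 - <<'E'
from h import *
go(*(np.array([.6127,-.109])+.002*TY),.014,19)
r=manip.snapshot("side");crop(r,290,130,450,270,5,"pics/c20.png")
E
```

```text
time_s: 23.75
eef_pos: [0.6115, -0.1068, 0.0584]
ee_rot: [0.925, 0.379, -0.0, -0.0]
wrist_force: [0.3, -0.1, -1.1]
width: 0.452
time_s: 24.55
eef_pos: [0.6112, -0.1065, 0.0489]
ee_rot: [0.986, 0.164, -0.0, -0.0]
wrist_force: [0.2, 0.1, 0.3]
width: 0.453
t 24.55 pos [ 0.6112 -0.1065  0.0489] shift cm [0.07 0.09 3.49] rot deg [-0.    0.   -0.07]
```

View pics/c20.png

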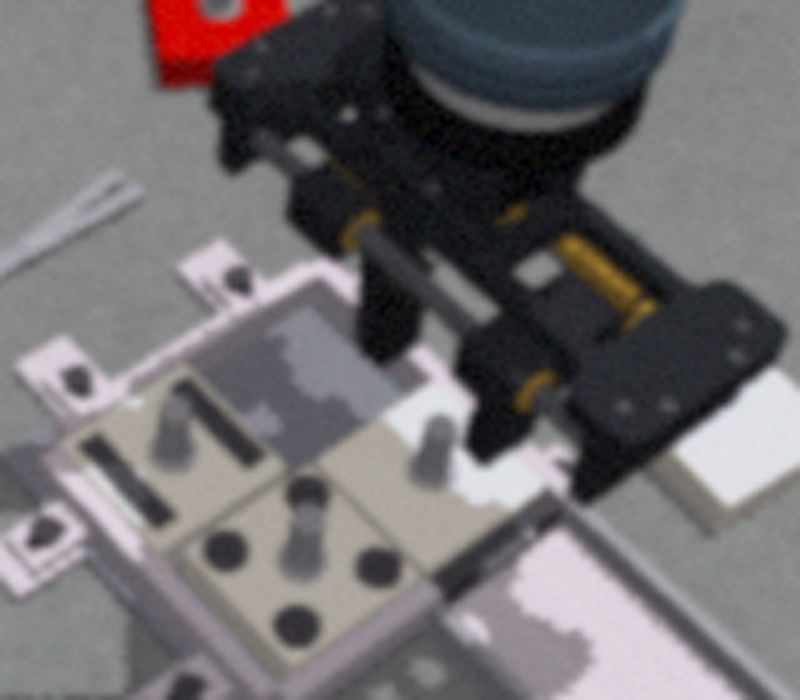

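```bash
python3 -m crank '[[[0,0,0.6],[0,0,0],4],[[0,0,1.2],[0,0,0],4],[[0,0,1.8],[0,0,0],4],[[0,0,2.4],[0,0,0],4],[[0,0,3],[0,0,0],4],[[0,0,3.4],[0,0,0],4],[[0,0,3.4],[0,0,0],4],[[0,0,3.4],[0,0,0],4]]' 5
python3 - <<'E'
from h import *
r=manip.snapshot("side");crop(r,290,130,450,270,5,"pics/c21.png")
E
```

```text
time_s: 25.4
eef_pos: [0.6112, -0.1065, 0.0149]
ee_rot: [0.986, 0.164, -0.0, -0.0]
wrist_force: [0.8, -0.1, -0.6]
width: 0.458
```

View pics/c21.png

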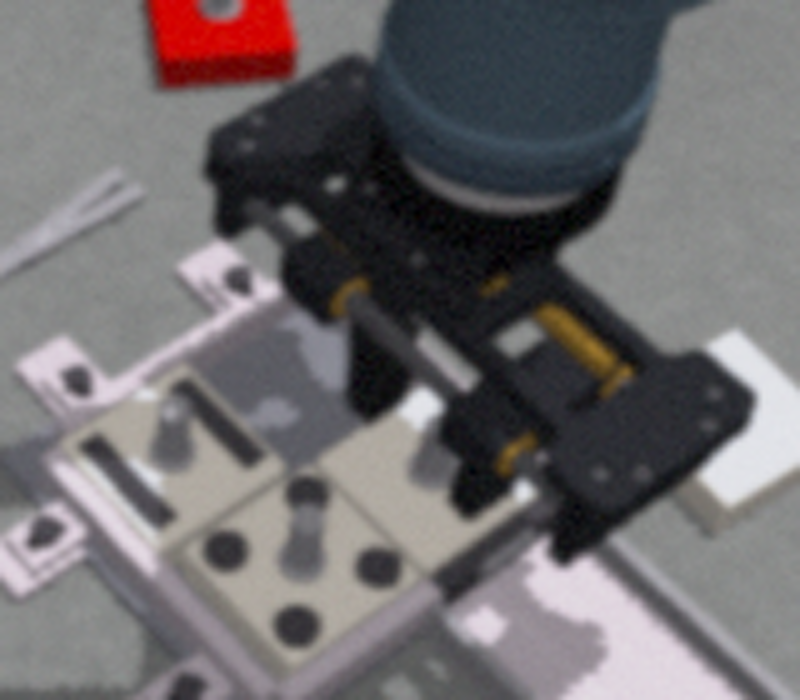

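```bash
python3 -m crank '[[[0,0,0],[0,0,0],2.6],[[0,0,0],[0,0,0],2],[[0,0,0],[0,0,0],1.6],[[0,0,0],[0,0,0],1.3],[[0,0,0],[0,0,0],1.0],[[0,0,0],[0,0,0],0.8],[[0,0,0],[0,0,0],0.8],[[0,0,0],[0,0,0],0.8]]' 5
```

```text
time_s: 26.25
eef_pos: [0.6113, -0.1067, 0.0151]
ee_rot: [0.986, 0.164, 0.0, 0.0]
wrist_force: [-0.5, -1.5, 2.1]
width: 0.133
```

```bash
python3 -m crank '[[[0,0,0],[0,0,0],0.8],[[-0.02,-0.2,0],[0,0,0],0.8],[[-0.05,-0.9,0],[0,0,0],0.8],[[-0.1,-1.8,0],[0,0,0],0.8],[[-0.1,-2.8,0],[0,0,0],0.8],[[-0.1,-3.7,0],[0,0,0],0.8],[[-0.1,-4.4,0],[0,0,0],0.8],[[-0.1,-4.8,0],[0,0,0],0.8]]' 25
python3 -m crank '[[[0,-0.2,0],[0,0,0],0.8],[[0,-0.4,0],[0,0,0],0.8],[[0,-0.6,0],[0,0,0],0.8],[[0,-0.8,0],[0,0,0],0.8],[[0,-0.8,0],[0,0,0],0.8],[[0,-0.8,0],[0,0,0],0.8],[[0,-0.8,0],[0,0,0],0.8],[[0,-0.8,0],[0,0,0],0.8]]'
python3 - <<'E'
from h import *
r=manip.snapshot("side")
r["image"]=np.clip((r["image"]/255.)**.6*255,0,255).astype(np.uint8)
crop(r,290,150,410,255,6.6,"pics/c22.png")
r=manip.snapshot("top")
r["image"]=np.clip((r["image"]/255.)**.6*255,0,255).astype(np.uint8)
crop(r,270,90,430,230,4,"pics/t22.png")
E
```

```text
time_s: 27.05
eef_pos: [0.5945, -0.0604, 0.0151]
ee_rot: [0.986, 0.165, 0.0, 0.0]
wrist_force: [0.3, -1.7, 3.3]
width: 0.129
time_s: 27.85
eef_pos: [0.5922, -0.0538, 0.0151]
ee_rot: [0.986, 0.164, 0.0, -0.0]
wrist_force: [0.1, -1.9, 5.5]
width: 0.126
```

View pics/c22.png

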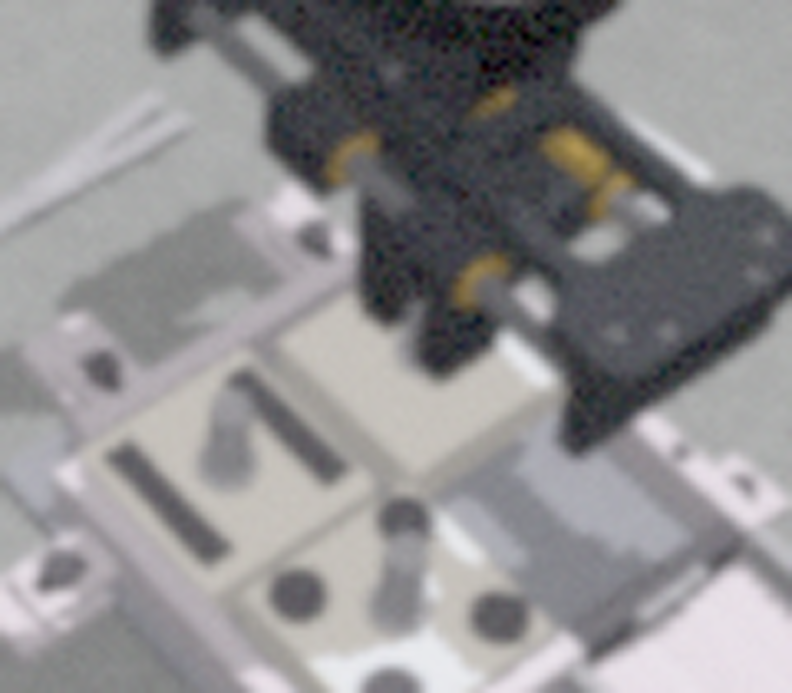

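View pics/t22.png

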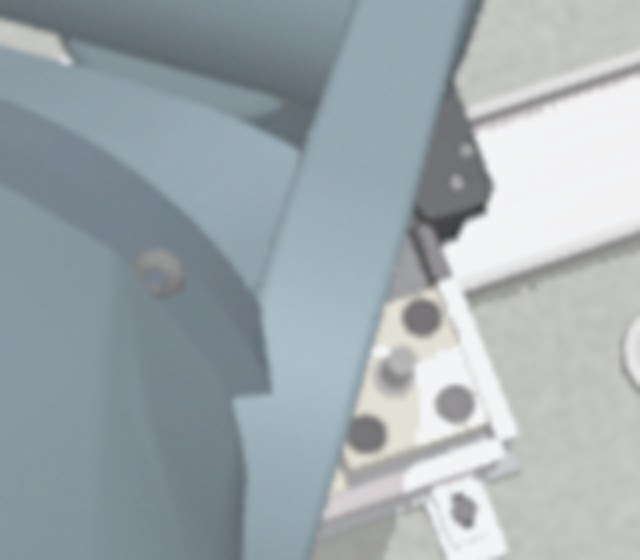

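```bash
python3 -m crank '[[[0,0,-0.05],[0,0,0],0.8],[[0,-0.05,-0.1],[0,0,0],0.8],[[0,-0.15,-0.1],[0,0,0],0.8],[[0,-0.25,-0.1],[0,0,0],0.8],[[0,-0.35,-0.1],[0,0,0],0.8],[[0,-0.4,-0.1],[0,0,0],0.8],[[0,-0.4,-0.1],[0,0,0],0.8],[[0,-0.4,-0.1],[0,0,0],0.8]]'
```

```text
time_s: 28.75
eef_pos: [0.5904, -0.0498, 0.0155]
ee_rot: [0.986, 0.164, -0.0, -0.0]
wrist_force: [0.8, -1.0, -3.6]
width: 0.127
```

```bash
python3 -m crank '[[[0,-0.03,0],[0,0,0],0.8],[[0,-0.05,0],[0,0,0],0.8],[[0,-0.08,0],[0,0,0],0.8],[[0,-0.1,0],[0,0,0],0.8],[[0,-0.1,0],[0,0,0],0.8],[[0,-0.1,0],[0,0,0],0.8],[[0,-0.1,0],[0,0,0],0.8],[[0,-0.1,0],[0,0,0],0.8]]'
python3 - <<'E'
from h import *
r=manip.snapshot("side")
r["image"]=np.clip((r["image"]/255.)**.6*255,0,255).astype(np.uint8)
crop(r,290,170,390,245,8,"pics/c23.png")
E
```

```text
time_s: 29.55
eef_pos: [0.5905, -0.0491, 0.0159]
ee_rot: [0.986, 0.164, 0.0, 0.0]
wrist_force: [0.8, -0.7, -4.2]
width: 0.127
```

View pics/c23.png

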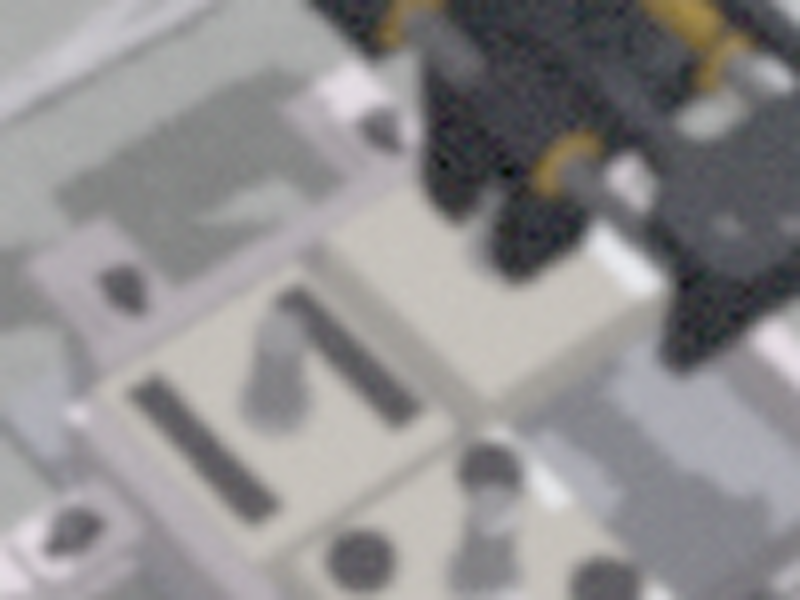

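```bash
python3 -m crank '[[[0,-0.03,0],[0,0,0],0.8],[[0,-0.05,0.02],[0,0,0],0.8],[[0,-0.08,0.04],[0,0,0],0.8],[[0,-0.1,0.04],[0,0,0],0.8],[[0,-0.12,0.04],[0,0,0],0.8],[[0,-0.12,0.04],[0,0,0],0.8],[[0,-0.12,0.04],[0,0,0],0.8],[[0,-0.12,0.04],[0,0,0],0.8]]'
```

```text
time_s: 30.4
eef_pos: [0.5902, -0.0482, 0.0156]
ee_rot: [0.986, 0.164, 0.0, 0.0]
wrist_force: [-0.1, -1.2, -4.1]
width: 0.123
```

```bash
python3 -m crank '[[[0,-0.03,0],[0,0,0],0.8],[[0,-0.06,0],[0,0,0],0.8],[[0,-0.09,0],[0,0,0],0.8],[[0,-0.12,0],[0,0,0],0.8],[[0,-0.12,0],[0,0,0],0.8],[[0,-0.12,0],[0,0,0],0.8],[[0,-0.12,0],[0,0,0],0.8],[[0,-0.12,0],[0,0,0],0.8]]'
```

```text
time_s: 31.2
eef_pos: [0.5902, -0.0478, 0.0159]
ee_rot: [0.986, 0.164, 0.0, 0.001]
wrist_force: [1.6, -5.8, -3.3]
width: 0.124
```

```bash
python3 -m crank '[[[0,-0.02,0],[0,0,0],0.8],[[0,-0.03,0],[0,0,0],0.8],[[0,-0.03,0],[0,0,0],0.8],[[0,-0.03,0],[0,0,0],0.8],[[0,-0.03,0],[0,0,0],0.8],[[0,-0.03,0],[0,0,0],0.8],[[0,-0.03,0],[0,0,0],0.8],[[0,-0.03,0],[0,0,0],0.8]]'
python3 - <<'E'
from h import *
r=manip.snapshot("side")
r["image"]=np.clip((r["image"]/255.)**.6*255,0,255).astype(np.uint8)
crop(r,290,170,390,245,8,"pics/c24.png")
E
```

```text
time_s: 32.0
eef_pos: [0.5902, -0.0478, 0.0159]
ee_rot: [0.986, 0.164, 0.001, 0.001]
wrist_force: [1.3, -7.3, -3.2]
width: 0.126
```

View pics/c24.png

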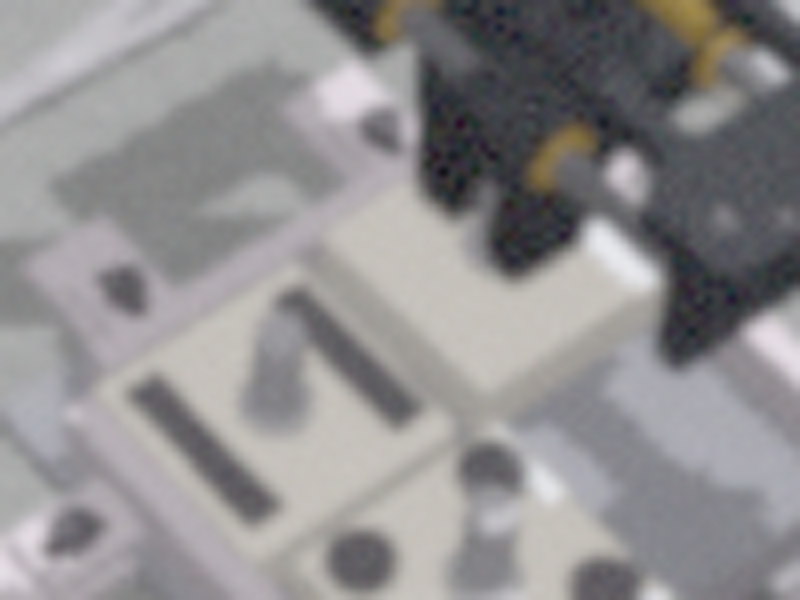

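```bash
python3 -m crank '[[[0,0,0],[0,0,0],2],[[0,0,0],[0,0,0],3.5],[[0,0,0],[0,0,0],4],[[0,0,0],[0,0,0],4],[[0,0,-0.8],[0,0,0],4],[[0,0,-2],[0,0,0],4],[[0,0,-3.5],[0,0,0],4],[[0,0,-4.5],[0,0,0],4]]' 5
python3 - <<'E'
from h import *
go(*(np.array([.5539,-.129])+.002*TX),.060,109)
r=manip.snapshot("side")
r["image"]=np.clip((r["image"]/255.)**.6*255,0,255).astype(np.uint8)
crop(r,280,160,430,280,5.3,"pics/c25.png")
E
```

```text
time_s: 32.85
eef_pos: [0.5906, -0.0468, 0.063]
ee_rot: [0.986, 0.164, 0.001, 0.001]
wrist_force: [0.1, 0.3, -0.2]
width: 0.452
t 32.85 pos [ 0.5906 -0.0468  0.063 ] shift cm [-5.94  6.59  0.29] rot deg [ 1.60e-01 -4.00e-02 -9.01e+01]
```

View pics/c25.png

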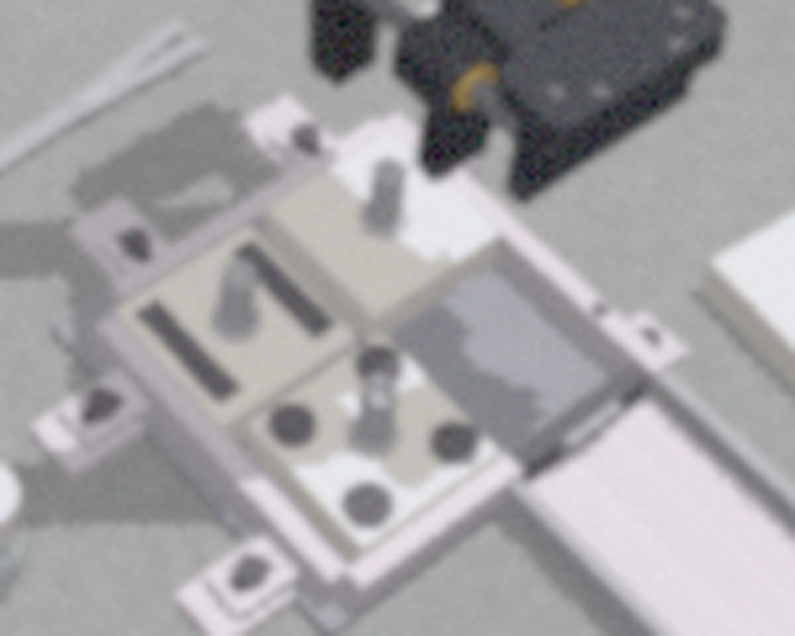

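```bash
python3 -m crank '[[[-0.6,0.7,0],[0,0,-8],4],[[-1.5,1.7,0],[0,0,-16],4],[[-2.5,2.8,0],[0,0,-24],4],[[-3.5,3.9,0],[0,0,-32],4],[[-4.5,5,0],[0,0,-40],4],[[-5.3,5.9,0],[0,0,-48],4],[[-5.8,6.4,0],[0,0,-56],4],[[-5.9,6.6,0],[0,0,-64],4]]' 5
python3 -m crank '[[[0,0,0],[0,0,-8],4],[[0,0,0],[0,0,-16],4],[[0,0,0.3],[0,0,-24],4],[[0,0,0.6],[0,0,-26],4],[[0,0,0.9],[0,0,-26],4],[[0,0,1],[0,0,-26],4],[[0,0,1],[0,0,-26],4],[[0,0,1],[0,0,-26],4]]' 5
python3 - <<'E'
from h import *
r=manip.snapshot("side")
h=lambda p:(p[0]/5.3+280-.5,p[1]/5.3+160-.5)
A={k:onplane(r,h(p),.054)[:2] for k,p in dict(strip=(241,264),bare=(388,170),pellet=(380,378)).items()}
for k in A:print(k,A[k].round(4),"from bare",(np.array([.5902,-.0478])+A[k]-A["bare"]).round(4),"from strip",(np.array([.5266,-.0722])+A[k]-A["strip"]).round(4))
go(*(np.array([.5545,-.129])+.002*TX),.015,109)
crop(r,280,150,440,290,5,"pics/c26.png")
E
```

```text
time_s: 33.7
eef_pos: [0.555, -0.129, 0.061]
ee_rot: [0.748, 0.664, 0.0, 0.0]
wrist_force: [0.2, 0.9, -0.8]
width: 0.448
time_s: 34.5
eef_pos: [0.5552, -0.1281, 0.0507]
ee_rot: [0.582, 0.813, 0.0, 0.0]
wrist_force: [-0.0, 0.6, 0.4]
width: 0.451
strip [ 0.5285 -0.0688] from bare [ 0.5287 -0.0696] from strip [ 0.5266 -0.0722]
bare [ 0.59  -0.047] from bare [ 0.5902 -0.0478] from strip [ 0.5881 -0.0504]
pellet [ 0.5559 -0.1251] from bare [ 0.5561 -0.1259] from strip [ 0.554  -0.1285]
t 34.55 pos [ 0.5552 -0.1281  0.0507] shift cm [-0.06  0.1   3.57] rot deg [ 0.01  0.01 -0.12]
```

View pics/c26.png

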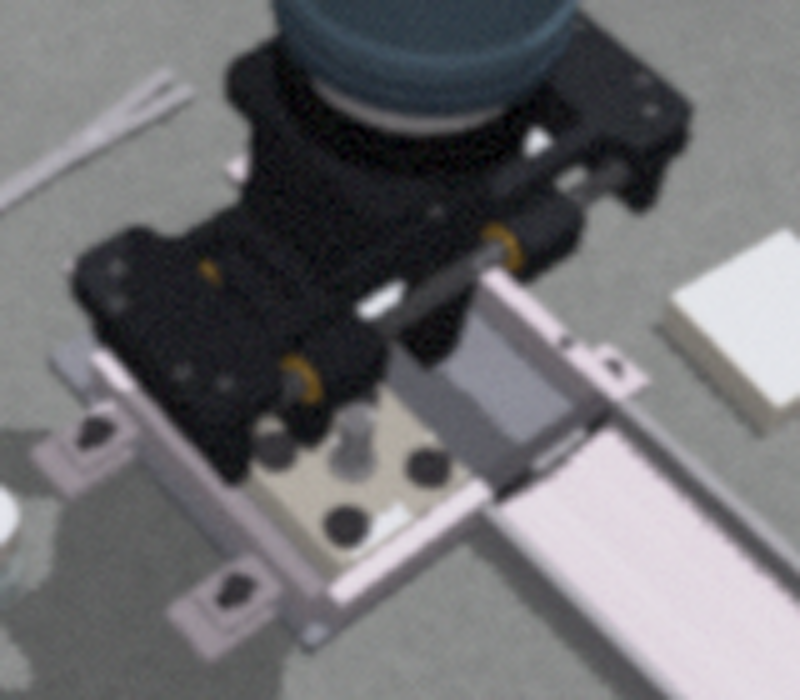

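```bash
python3 -m crank '[[[0,0.1,0.6],[0,0,0],4],[[0,0.1,1.2],[0,0,0],4],[[0,0.1,1.8],[0,0,0],4],[[0,0.1,2.4],[0,0,0],4],[[0,0.1,3],[0,0,0],4],[[0,0.1,3.5],[0,0,0],4],[[0,0.1,3.5],[0,0,0],4],[[0,0.1,3.5],[0,0,0],4]]' 5
python3 - <<'E'
from h import *
r=manip.snapshot("side");crop(r,280,150,440,290,5,"pics/c27.png")
E
```

```text
time_s: 35.35
eef_pos: [0.556, -0.1277, 0.0154]
ee_rot: [0.581, 0.814, -0.0, -0.0]
wrist_force: [0.1, 0.1, 0.1]
width: 0.452
```

View pics/c27.png

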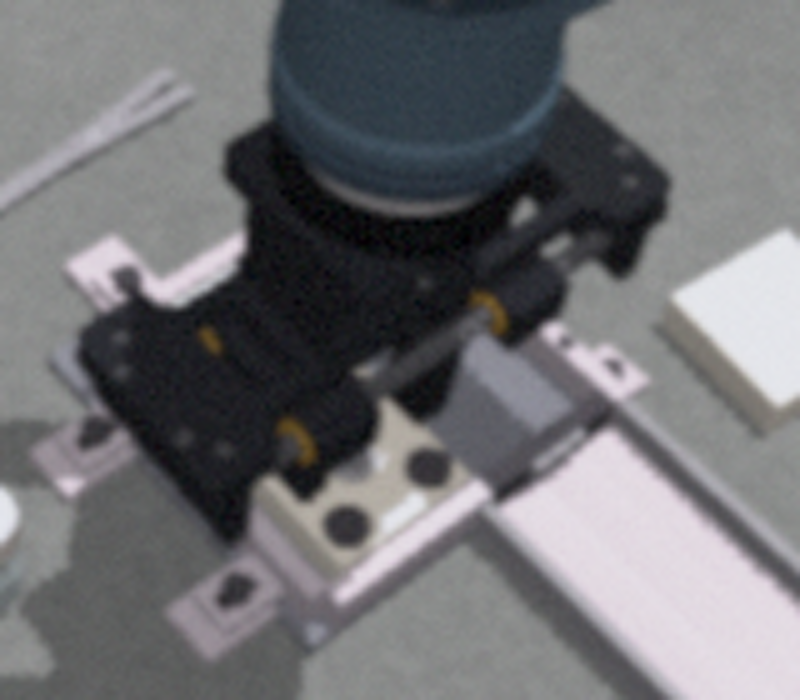

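```bash
python3 -m crank '[[[0,0,0],[0,0,0],2.6],[[0,0,0],[0,0,0],2],[[0,0,0],[0,0,0],1.6],[[0,0,0],[0,0,0],1.3],[[0,0,0],[0,0,0],1.0],[[0,0,0],[0,0,0],0.8],[[0,0,0],[0,0,0],0.8],[[0,0,0],[0,0,0],0.8]]' 5
```

```text
time_s: 36.2
eef_pos: [0.5561, -0.1278, 0.0156]
ee_rot: [0.581, 0.814, -0.0, -0.0]
wrist_force: [-1.5, -0.5, 1.9]
width: 0.13
```

```bash
python3 -m crank '[[[0,0,0],[0,0,0],0.8],[[0.02,0.2,-0.03],[0,0,0],0.8],[[0.05,0.9,-0.03],[0,0,0],0.8],[[0.1,1.8,-0.03],[0,0,0],0.8],[[0.1,2.8,-0.03],[0,0,0],0.8],[[0.1,3.7,-0.03],[0,0,0],0.8],[[0.1,4.4,-0.03],[0,0,0],0.8],[[0.1,4.7,-0.03],[0,0,0],0.8]]' 25
python3 -m crank '[[[0,0.2,0],[0,0,0],0.8],[[0,0.4,0],[0,0,0],0.8],[[0,0.6,0],[0,0,0],0.8],[[0,0.7,0],[0,0,0],0.8],[[0,0.7,0],[0,0,0],0.8],[[0,0.7,0],[0,0,0],0.8],[[0,0.7,0],[0,0,0],0.8],[[0,0.7,0],[0,0,0],0.8]]'
python3 - <<'E'
from h import *
r=manip.snapshot("side")
r["image"]=np.clip((r["image"]/255.)**.6*255,0,255).astype(np.uint8)
crop(r,300,160,430,260,6,"pics/c28.png")
E
```

```text
time_s: 37.0
eef_pos: [0.601, -0.1111, 0.0156]
ee_rot: [0.581, 0.814, 0.0, 0.0]
wrist_force: [-1.4, -0.2, 0.4]
width: 0.127
time_s: 37.8
eef_pos: [0.6066, -0.1093, 0.0157]
ee_rot: [0.581, 0.814, -0.0, -0.0]
wrist_force: [0.8, 0.1, -3.4]
width: 0.124
```

View pics/c28.png

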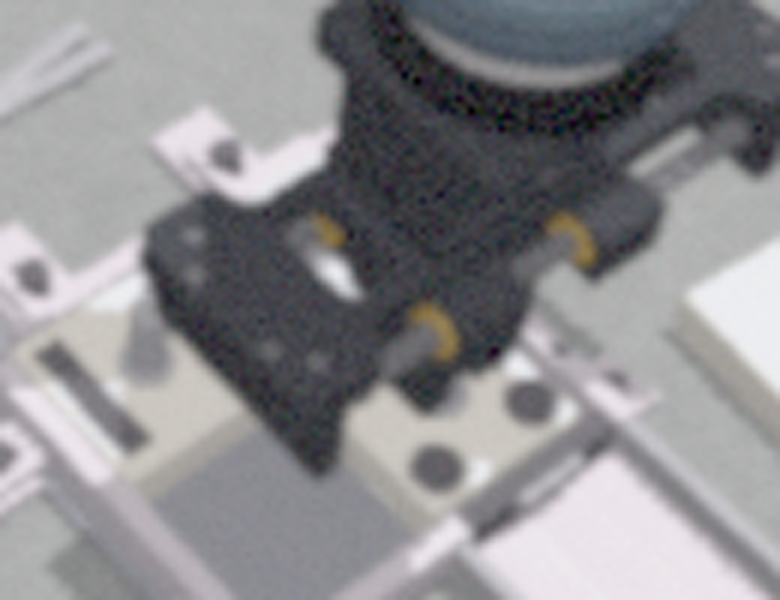

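```bash
python3 -m crank '[[[0,0.05,0.02],[0,0,0],0.8],[[0,0.1,0.02],[0,0,0],0.8],[[0,0.15,0.02],[0,0,0],0.8],[[0,0.2,0.02],[0,0,0],0.8],[[0,0.25,0.02],[0,0,0],0.8],[[0,0.25,0.02],[0,0,0],0.8],[[0,0.25,0.02],[0,0,0],0.8],[[0,0.25,0.02],[0,0,0],0.8]]'
```

```text
time_s: 38.65
eef_pos: [0.6093, -0.1085, 0.0157]
ee_rot: [0.581, 0.814, 0.0, 0.0]
wrist_force: [-0.3, -0.0, -2.0]
width: 0.124
```

```bash
python3 -m crank '[[[0,0.03,0],[0,0,0],0.8],[[0,0.06,0],[0,0,0],0.8],[[0,0.09,0],[0,0,0],0.8],[[0,0.12,0],[0,0,0],0.8],[[0,0.12,0],[0,0,0],0.8],[[0,0.12,0],[0,0,0],0.8],[[0,0.12,0],[0,0,0],0.8],[[0,0.12,0],[0,0,0],0.8]]'
```

```text
time_s: 39.45
eef_pos: [0.6104, -0.1082, 0.0157]
ee_rot: [0.581, 0.814, 0.0, 0.0]
wrist_force: [0.7, 0.3, -1.0]
width: 0.125
```

```bash
python3 -m crank '[[[0,0.03,0],[0,0,0],0.8],[[0,0.06,0],[0,0,0],0.8],[[0,0.09,0],[0,0,0],0.8],[[0,0.1,0],[0,0,0],0.8],[[0,0.1,0],[0,0,0],0.8],[[0,0.1,0],[0,0,0],0.8],[[0,0.1,0],[0,0,0],0.8],[[0,0.1,0],[0,0,0],0.8]]'
python3 - <<'E'
from h import *
r=manip.snapshot("side")
r["image"]=np.clip((r["image"]/255.)**.6*255,0,255).astype(np.uint8)
crop(r,340,190,430,260,8,"pics/c29.png")
E
```

```text
time_s: 40.25
eef_pos: [0.6113, -0.1079, 0.0157]
ee_rot: [0.581, 0.814, 0.0, 0.0]
wrist_force: [-0.1, -0.5, -0.9]
width: 0.129
```

View pics/c29.png

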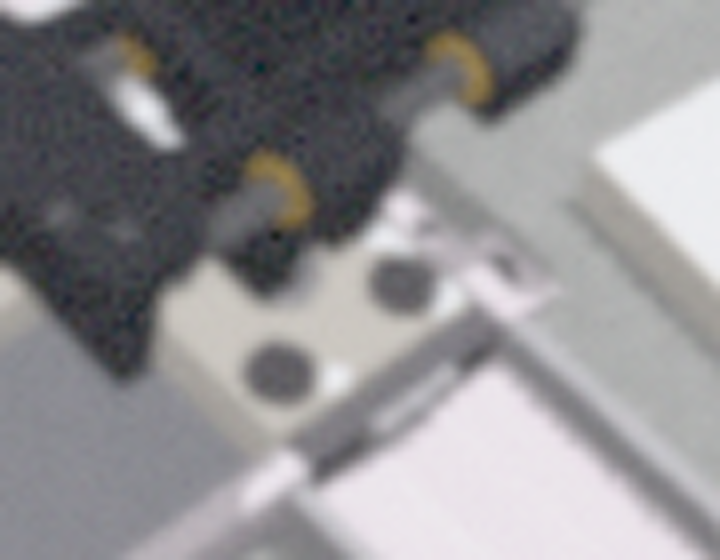

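Close to the +x wall; continuing in about 1 mm steps.

```bash
python3 -m crank '[[[0,0.03,0],[0,0,0],0.8],[[0,0.06,0],[0,0,0],0.8],[[0,0.09,0],[0,0,0],0.8],[[0,0.1,0],[0,0,0],0.8],[[0,0.1,0],[0,0,0],0.8],[[0,0.1,0],[0,0,0],0.8],[[0,0.1,0],[0,0,0],0.8],[[0,0.1,0],[0,0,0],0.8]]'
```

```text
time_s: 41.1
eef_pos: [0.6123, -0.1075, 0.0156]
ee_rot: [0.581, 0.814, 0.0, 0.0]
wrist_force: [-0.0, 0.6, -0.2]
width: 0.124
```

```bash
python3 -m crank '[[[0,0.03,0],[0,0,0],0.8],[[0,0.06,0],[0,0,0],0.8],[[0,0.09,0],[0,0,0],0.8],[[0,0.1,0],[0,0,0],0.8],[[0,0.1,0],[0,0,0],0.8],[[0,0.1,0],[0,0,0],0.8],[[0,0.1,0],[0,0,0],0.8],[[0,0.1,0],[0,0,0],0.8]]'
```

```text
time_s: 41.9
eef_pos: [0.6132, -0.1072, 0.0156]
ee_rot: [0.581, 0.814, 0.0, 0.0]
wrist_force: [-0.4, 0.0, -0.2]
width: 0.13
```

```bash
python3 -m crank '[[[0,0.03,0],[0,0,0],0.8],[[0,0.06,0],[0,0,0],0.8],[[0,0.09,0],[0,0,0],0.8],[[0,0.12,0],[0,0,0],0.8],[[0,0.12,0],[0,0,0],0.8],[[0,0.12,0],[0,0,0],0.8],[[0,0.12,0],[0,0,0],0.8],[[0,0.12,0],[0,0,0],0.8]]'
```

```text
time_s: 42.7
eef_pos: [0.6133, -0.1071, 0.0156]
ee_rot: [0.581, 0.814, -0.001, -0.001]
wrist_force: [-5.5, -2.7, 5.1]
width: 0.125
```

```bash
python3 -m crank '[[[0,0.03,0],[0,0,0],0.8],[[0,0.06,0],[0,0,0],0.8],[[0,0.09,0],[0,0,0],0.8],[[0,0.1,0],[0,0,0],0.8],[[0,0.1,0],[0,0,0],0.8],[[0,0.1,0],[0,0,0],0.8],[[0,0.1,0],[0,0,0],0.8],[[0,0.1,0],[0,0,0],0.8]]'
```

```text
time_s: 43.5
eef_pos: [0.6133, -0.1071, 0.0156]
ee_rot: [0.581, 0.814, -0.001, -0.002]
wrist_force: [-10.5, -3.2, 7.3]
width: 0.124
```

```bash
python3 -m crank '[[[0,-0.05,0],[0,0,0],0.8],[[0,-0.05,0],[0,0,0],2],[[0,-0.05,0],[0,0,0],3.5],[[0,-0.05,0],[0,0,0],4],[[0,-0.05,-0.8],[0,0,0],4],[[0,-0.05,-2.5],[0,0,0],4],[[0,-0.05,-4.5],[0,0,0],4],[[0,-0.05,-6.5],[0,0,0],4]]' 5
python3 -m crank '[[[0,1,-2],[0,0,0],4],[[0,3,-5],[0,0,0],4],[[0,6,-8],[0,0,0],4],[[0,9,-11],[0,0,0],4],[[0,12,-13],[0,0,0],4],[[0,15,-15],[0,0,0],4],[[0,16,-16],[0,0,0],4],[[0,16,-16],[0,0,0],4]]'
python3 - <<'E'
from h import *
r=manip.snapshot("side");cv2.imwrite("pics/s30.png",r["image"][:,:,::-1])
crop(r,280,160,430,280,5.3,"pics/c30.png")
r=manip.snapshot("top");cv2.imwrite("pics/t30.png",r["image"][:,:,::-1])
E
```

```text
time_s: 44.3
eef_pos: [0.6153, -0.1067, 0.0828]
ee_rot: [0.581, 0.814, 0.0, 0.001]
wrist_force: [-0.6, -0.3, 0.6]
width: 0.454
time_s: 45.1
eef_pos: [0.7682, -0.0541, 0.2445]
ee_rot: [0.581, 0.814, 0.001, 0.003]
wrist_force: [-0.4, -0.7, -0.8]
width: 0.455
```

View pics/c30.png

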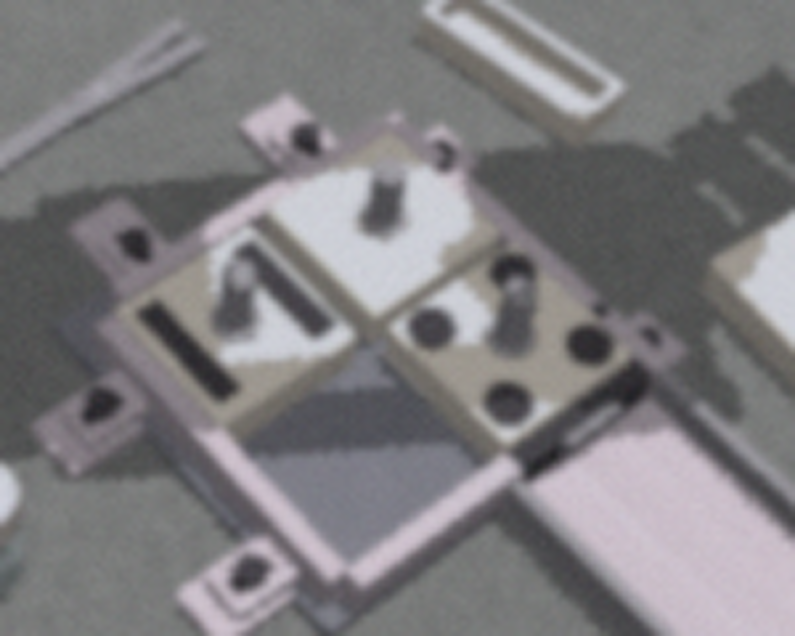

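View pics/t30.png

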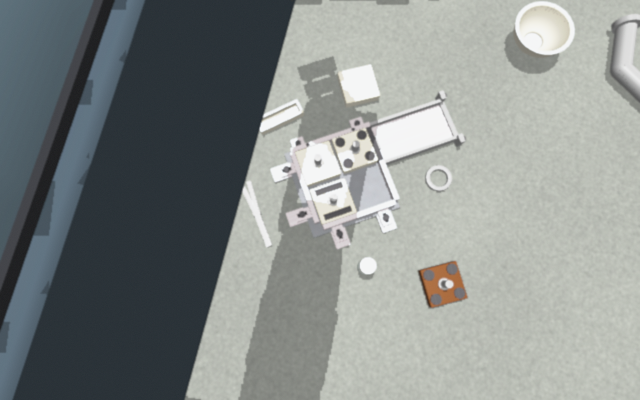

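```bash
python3 - <<'E'
from h import *
r=manip.snapshot("top");r["image"]=np.clip((r["image"]/255.)**.8*255,0,255).astype(np.uint8);crop(r,275,105,415,245,5.5,"pics/t31.png")
E
```

```text
(no output)
```

View pics/t31.png

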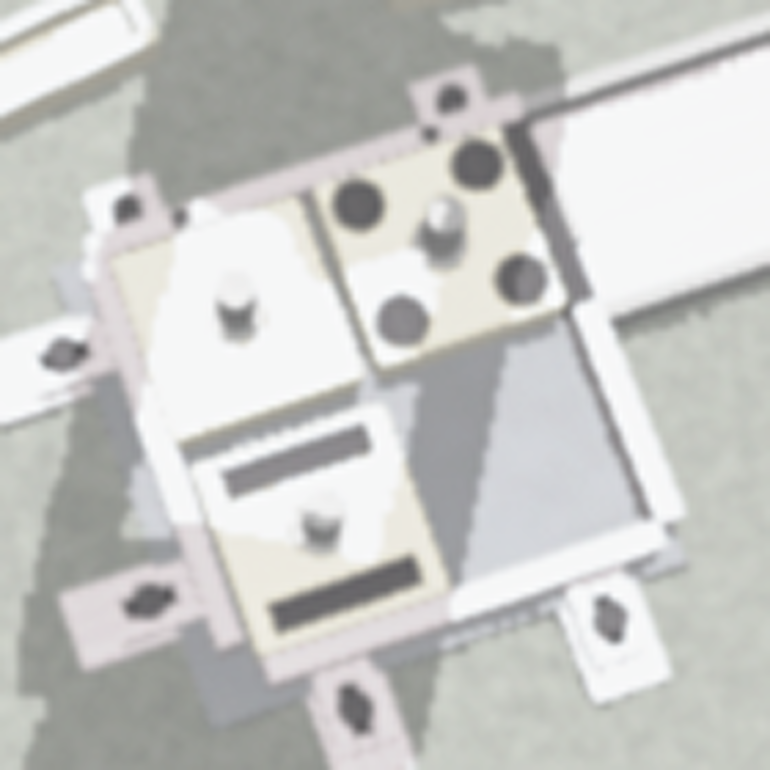

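The top view shows the strip carrier on the -x fence, the bare carrier on the +y fence, and the pellet carrier in the loading corner against the +x wall. All three are released.

```bash
python3 -c "
from rig import manip
print(manip.job_done())"
```

```text
the job is handed in; nothing more can be done
None
```

I slid the three carriers in the order asked and handed the job in after about 45 s of robot time; no verdict was reported. Each one was pressed home and let go:

| Carrier | Ends at | Last wrist reading along the push |
|---|---|---|
| Strip | -x fence | about 6 N |
| Bare | +y fence | about 7 N |
| Pellet | +x wall, in the loading place | about 11 N |

The last push on the pellet carrier was over the 5 to 10 N suggested but under the 20 N limit.

- **Last checks:** The last pictures show all three against their end walls, with no gap I could see. In them nothing else on the table looks shifted, but the arm hid part of the table and I did not measure it.
- **Height disagreement:** At the reported TCP height the fingers were above the post, and the first grip closed on nothing. I estimated from the pictures that the fingers stood about 36 mm higher than reported. I then lowered the tool in small steps, watching the force and the camera, until it gripped the post.
- **Small vertical forces:** Sliding the bare carrier gave -4 to +5.5 N at the wrist, and the final press on the pellet carrier gave up to 7 N. The bare carrier may have risen slightly, but the tool rose less than 1 mm during its slide.

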